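Prop the drying cabinet open on its stay

ROBOT

A 6-joint arm with a two-finger parallel gripper is mounted at the origin on a cart in front of the work surface, level with it; the furniture and walls round the work are solid. World frame = base frame: x ahead of the robot, y to its left, z up, the work surface at z = 0. Lengths are in m, angles in degrees, forces in N, time in s.
With the tool pointing down it reaches from about 0.2 to 0.875 m from the base axis. Payload 3.4 kg.
Tool frame: the origin (TCP) lies on the mounting face of the last link; the fingertips stand 199 mm ahead of it and the grasp point (between the pads) lies 180 mm ahead of it (r.nose_length is the distance from the TCP to the fingertips, in m); z points along the fingers, y is the line along which they close (so a half turn about z gives the same grasp; the last joint's range is limited). The gripper opens to 94 mm and grips with 3 to 60 N. Pads are 16 mm wide; open, the fingers measure 119 mm over their backs; the gripper's body (75 mm by 177 mm) begins 78 mm behind the grasp point.
Start: joints at [56.494, 15.808, 86.224, -0, 77.962, -6.933], TCP at [0.257, 0.514, 0.405] pointing down, gripper open.
Joint ranges: [-165.64, 165.64], [-43.16, 119.46], [12.63, 154.43], [-67.54, 247.53], [6.08, 155.33], [-154.97, 154.97]. Speed limits (degrees/s): [147.25, 147.25, 180, 180, 180, 180].

INTERFACE

Orientations are given as [roll, pitch, yaw] about the fixed x, y, z axes, in that order (R = Rz(yaw) Ry(pitch) Rx(roll)).
In Python, from plant import r gives the robot as it stands.
- The arm moves only by the tool play_rows, never from a script. Its argument "series" is a list of rows, each an object of numbers: "tx", "ty", "tz": the shift along the tool's x, y, z scaled (see below); "wx", "wy", "wz": the turn, a rotation vector about the tool's x, y, z scaled (see below). In form: [{"tx": .., "ty": .., "tz": .., "wx": .., "wy": .., "wz": ..}, ...]. A call has 1 to 10 rows; each row shifts and turns the commanded pose from where the row before left it, along the tool's axes as they then stand; what a row does not reach is not made up. The controller multiplies each number of a shift by 0.25 m and each number of a turn by pi/2 rad. A row lasts 1/8 s, in which the tool goes at most 62.5 mm and 10.7 degrees, less where a joint would pass 70% of its speed; a pose out of reach is approached as far as the arm can. A call with a number of a shift or a turn outside -1 to 1 is refused whole. A call with a gripper value outside its range is refused whole. "fingers" is the finger opening in mm, from 0 to 94, set as the call begins (left out, the last holds). The fingers move at their own pace and stop on an object; the grip force is fixed at half the most. Time passes only in rows, so rows that do not move let the fingers close. It gives the time, the measured TCP pose, the force, the opening and the grip force at its end, in the units of the state.
- r.sense(): the state, without advancing time (a new reading comes with each control period).
- r.camera(name): name is "side" or "top"; returns the picture (384x512x3 uint8, red, green, blue); there is no depth.
- r.calibration(name): a dict with "fx", "fy", "cx", "cy" (pixels), "k1" (the pictures are not rectified: a ray, as slopes to the right and down, at radius r is drawn at 1 + k1 r^2 times it, then the intrinsics apply), "R" (3x3) and "t" (3): a world point X has camera coordinates R X + t. Camera axes: x right, y down, z forward; pixel columns grow to the right and rows downward; lengths in m; the calibration is good to about 2 mm. A picture is of the moment at which its call begins. calibration takes no time and is no camera call.
- r.finish_job(): hands the job in; it is judged then, once.
The state is a dict: "time": time; "qpos": joint angles; "qd": joint speeds; "joint_torque": joint torques, N m; "tool_pos": TCP position; "tool_rot": TCP orientation; "wrist_force": force on the tool from outside, world axes, zero at the start; "ft_torque": the same for the moment, N m; "finger_gap": finger opening in m; "gripper_force": force on a finger pad.
Only numpy, scipy, OpenCV 4.12 (cv2) and the standard library are available. Lean on these libraries where they do the work, as an engineer would, in place of code of your own. Each camera call takes 0.05 s, during which the arm holds its last target. There are 200 camera calls.

TASK

The measuring cylinder has been knocked over in front of the drying cabinet and lies in the way of its door. Stand it upright on the bench, clear of the door's swing; then swing the door open and drop the second hole from the stay's knob over the peg on the cabinet's roof, so that the stay lies flat and holds the door open at that width. Knock nothing else over.

Things in the scene. Friction and masses are not known exactly. Their poses are not given: they have to be found in the camera images.
- drying_cabinet: white sheet-metal bench-top drying cabinet, fixed, 280 mm wide (its y), 140 mm deep (its x), roof at z = 150 mm; origin: centre of its underside; its x points to its back. Its front (at x = -70 mm) faces the robot's right and has a clear door in an aluminium frame. Glass columns hang over the back of the bench (0.7 m ahead, down to 0.22 m above it): keep the wrist clear of them
- door_hinge (a point): the door's upright hinge axis, at the end of the cabinet's front nearer the robot, at roof height; in the cabinet's frame at x = -80, y = +128 mm. The door reaches 250 mm from this axis, its top edge is at z = 149 mm
- door (a joint): door angle, rad: 0 closed (door along the cabinet's -y), grows as its free edge (the one farther from the robot) swings out to the right, to 1.5. The hinge is stiff (0.12 N m) and holds where it is left; starts nearly closed, at 0.02 to 0.08. About 0.87 with the asked hole on the peg
- stay_swivel (a joint): swing of the stay about an upright axis on the door's top edge, rad, anticlockwise from above: 0 points along the door past its free edge, 1.57 square to the door towards the cabinet's back, 3.1 along the door to the hinge. Turns freely; starts at 1.35 to 1.7, off the peg, knob over the cabinet's back; about 2.26 with the asked hole on the peg
- stay_lift (a joint): tilt of the stay at its pivot, rad: 0 lying level on its stop, grows as the knob end is lifted (to 1.0); falls back by its weight (90 g)
- stay_pivot (a point): the stay's pivot on the door's top edge (upright swivel axis and level lift axis both pass through it), 160 mm from the hinge axis along the door, z = 158.5 mm
- stay_hole (a point): centre of the asked hole, the second from the knob, 147 mm from the pivot. The stay is a flat steel bar 20 mm wide, 5 mm thick, its mid-plane at z = 158.5 mm when level, with six round 10 mm holes along its middle at 59, 81, 103, 125, 147 and 169 mm from the pivot
- stay_knob (a point): centre of the black ball knob (21 mm across) on top of the stay's far end, 190 mm from the pivot, 32 mm above the bar's mid-plane (z = 190 mm when level), on a 10 mm stem; moving it swings the stay and pushes the door open or shut
- peg (a point): point on the axis of the fixed upright steel peg, at the height of the level stay's mid-plane: 7 mm thick, round top at z = 169 mm, on the roof's front edge; in the cabinet's frame at x = -58, y = -2 mm
- measuring_cylinder: clear tube 30 mm across on a blue six-sided foot 45 to 52 mm across, 8 mm thick; 194 mm tall, about 90 g. Origin: centre of the foot's underside; z from foot to mouth. Lies with its foot 11 to 13 cm in front of the cabinet, mouth away from it, tube axis 20 mm above the bench. The bench round 0.45 m ahead and 0.09 m right of the robot is otherwise free
- flask_125: bystander: conical flask, 67 mm across, 112 mm tall, upright near the bench's front right; origin: centre of its underside
- beaker_250: bystander: beaker, 68 mm across, 85 mm tall, upright at the back right, by the fraction collector; origin: centre of its underside
- vial_brown: bystander: brown vial with black cap, 22 mm across, 51 mm tall, upright at the back, between cabinet and beaker; origin: centre of its underside

How it is judged:
By the outcome, as a careful person would: the job done as asked, in the order asked, and still so for the second after the job is handed in, with the robot touching nothing.
It also fails if it takes over 72 s, if anything falls off the work surface, if the arm or the gripper's body presses on something with over 40 N, if the wrist force passes 120 N, or if a joint passes its speed limit or range.

## Working session

There is one attempt and no reset: what is moved stays moved. The work goes in short steps, Python scripts to look and compute and a tool call to move; the robot and the scene stay as the last step left them, time stands still between calls to the robot, and variables do not carry over. Pictures are saved under pics/ and viewed, at most 10 in all, crops included, and the job is handed in when it is done.

Besides the shell and the picture viewer there is one more tool, called after "Call:" by a JSON object that holds its "api" and its "payload". play_rows: Moves the arm, as the interface text tells. Shifts and turns lie within -1 to 1; 1 stands for 0.25 m of shift or pi/2 rad of turn. Its arguments: {"type":"object","properties":{"series":{"type":"array","items":{"type":"object","properties":{"tx":{"type":"number","minimum":-1,"maximum":1},"ty":{"type":"number","minimum":-1,"maximum":1},"tz":{"type":"number","minimum":-1,"maximum":1},"wx":{"type":"number","minimum":-1,"maximum":1},"wy":{"type":"number","minimum":-1,"maximum":1},"wz":{"type":"number","minimum":-1,"maximum":1}}}},"fingers":{"type":"number"}},"required":["series"]}

```bash
mkdir -p pics; ls; python3 - <<'E'
from plant import r
import cv2,numpy as np
np.set_printoptions(precision=4,suppress=True)
for n in("side","top"):
    im=r.camera(n); cv2.imwrite(f"pics/{n}0.png",cv2.cvtColor(im,cv2.COLOR_RGB2BGR)); 
    c=r.calibration(n); print(n,c, -np.array(c['R']).T@np.array(c['t']))
print(r.sense())
E
```

```text
pics
side {'fx': 443.6839928417673, 'fy': 443.6839928417673, 'cx': 251.09543797793503, 'cy': 191.4237127529517, 'k1': -0.10857221999639469, 'R': array([[ 0.8366, -0.5478,  0.0008],
       [-0.3429, -0.5248, -0.7791],
       [ 0.4272,  0.6516, -0.6269]]), 't': array([-0.4416,  0.3089,  1.0777])} [ 0.015  -0.7819  0.9166]
top {'fx': 407.7369066409942, 'fy': 407.7369066409942, 'cx': 258.54393336222637, 'cy': 190.88041578743196, 'k1': -0.12520391198702893, 'R': array([[-0.0051, -0.9997, -0.0232],
       [-0.9823,  0.0094, -0.1869],
       [ 0.1871,  0.0219, -0.9821]]), 't': array([0.0401, 0.5363, 1.0304])} [0.3343 0.0125 1.1131]
{'time': 0.1, 'qpos': array([56.495 , 15.8444, 86.2858, -0.001 , 77.961 , -6.9333]), 'qd': array([ 0.0615, -0.0965, -0.2457,  0.0626,  0.0587,  0.0019]), 'joint_torque': array([  0.0033, -40.5452, -23.7781,   0.0707,   0.0299,  -0.    ]), 'tool_pos': array([0.2571, 0.5141, 0.4039]), 'tool_rot': array([-179.9094,   -0.0101,  153.4284]), 'wrist_force': array([0.1958, 0.3937, 0.0407]), 'ft_torque': array([-0.0442, -0.0498, -0.0647]), 'gripper_force': 0.0, 'finger_gap': 0.09374731572928259}
```

View pics/side0.png

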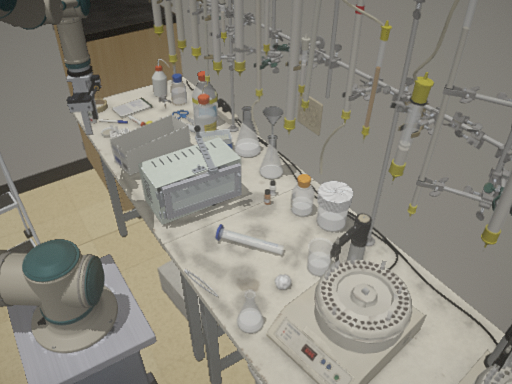

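View pics/top0.png

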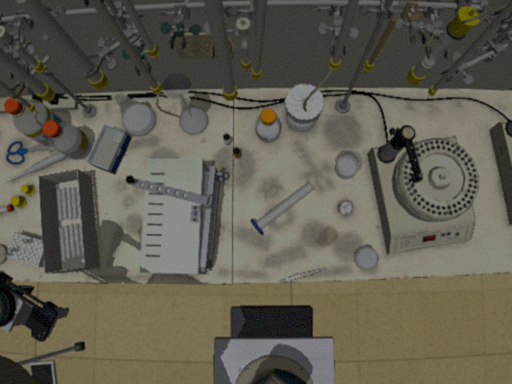

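The side view shows the cabinet around (190,180), the cylinder from its foot at (220,233) to its mouth at (283,248), and the flask at (250,318). In the top view the cabinet spans cols 142–222 and rows 158–273, the knob is at (130,180), the stay runs to about (208,202), and the foot is at (257,226) with the mouth at (312,184). I'll zoom in.

```bash
cat > h.py <<'E'
from plant import r
import cv2,numpy as np
from scipy.spatial.transform import Rotation as Ro
np.set_printoptions(precision=4,suppress=True)
def ray(n,uv):
    c=r.calibration(n); K=np.array([[c['fx'],0,c['cx']],[0,c['fy'],c['cy']],[0,0,1]])
    R=np.array(c['R']);t=np.array(c['t'])
    p=cv2.undistortPoints(np.array([[uv]],float),K,np.array([c['k1'],0,0,0,0.]))[0,0]
    return -R.T@t, R.T@np.array([p[0],p[1],1])
def onz(n,uv,z):
    o,d=ray(n,uv); return o+d*(z-o[2])/d[2]
def proj(n,X):
    c=r.calibration(n); K=np.array([[c['fx'],0,c['cx']],[0,c['fy'],c['cy']],[0,0,1]])
    R=np.array(c['R']);t=np.array(c['t'])
    return cv2.projectPoints(np.array([X],float).reshape(-1,3),cv2.Rodrigues(R)[0],t,K,np.array([c['k1'],0,0,0,0.]))[0][:,0]
def tri(a,b):
    (o1,d1),(o2,d2)=ray("top",a),ray("side",b)
    s=np.linalg.lstsq(np.c_[d1,-d2],o2-o1,rcond=None)[0]; p,q=o1+d1*s[0],o2+d2*s[1]
    return (p+q)/2,np.linalg.norm(p-q)
def shot(n,f,box=None,k=1):
    im=cv2.cvtColor(r.camera(n),cv2.COLOR_RGB2BGR)
    if box: im=im[box[1]:box[3],box[0]:box[2]]
    cv2.imwrite(f,cv2.resize(im,None,fx=k,fy=k,interpolation=cv2.INTER_CUBIC)); return im
E
python3 - <<'E'
import cv2,numpy as np
a=cv2.imread('pics/top0.png')[150:280,120:235]; b=cv2.imread('pics/side0.png')[115:255,130:290]
cv2.imwrite('pics/c1.png',cv2.resize(a,None,fx=4.5,fy=4.5,interpolation=3))
cv2.imwrite('pics/c2.png',cv2.resize(b,None,fx=4.2,fy=4.2,interpolation=3))
from h import *
# blue foot and knob masks
for n in("top","side"):
    im=cv2.cvtColor(cv2.imread(f'pics/{n}0.png'),cv2.COLOR_BGR2HSV)
    m=cv2.inRange(im,(100,90,40),(130,255,255))
    k,l,s,c=cv2.connectedComponentsWithStats(m)
    for i in range(1,k):
        if s[i,4]>15: print(n,c[i],s[i])
E
```

```text
top [ 16.5165 152.4121] [  6 141  22  23 182]
top [113.8  164.75] [110 159   9  13  20]
top [256.8298 226.5319] [252 220  11  14  47]
side [176.678   77.3729] [173  74   8   8  59]
side [182.1935 113.9355] [177 111  11   7  31]
side [122.2353 121.4706] [118 121   9   2  17]
side [218.12 230.44] [216 225   6  13  25]
```

View pics/c1.png

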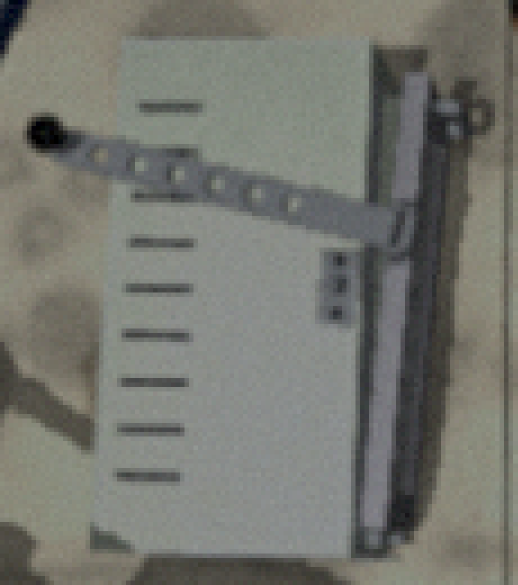

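View pics/c2.png

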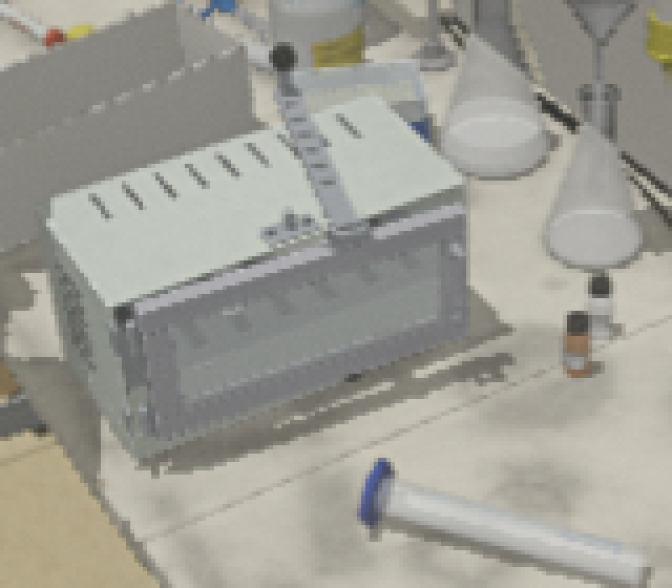

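Crop c1 (top, ×4.5) shows the roof corners at (122,40), (372,42), (357,555) and (92,548). The knob is at (45,133), the holes run from (294,203) to (100,155), and the peg plate is at (338,287). Crop c2 (side, ×4.2) shows the knob at (285,57), the peg top at (291,215), and the cylinder from its foot (375,495) to its mouth (648,565).

```bash
cat > m1.py <<'E'
from h import *
T=lambda u,v:((u+.5)/4.5-.5+120,(v+.5)/4.5-.5+150)
S=lambda u,v:((u+.5)/4.2-.5+130,(v+.5)/4.2-.5+115)
C=np.array([onz("top",T(*p),.15)[:2] for p in[(122,40),(372,42),(357,555),(92,548)]])
L=np.array([(70,-140),(-70,-140),(-70,140),(70,140)])/1000
c=C.mean(0);H=L.T@(C-c);a=np.arctan2(H[0,1]-H[1,0],H[0,0]+H[1,1])
print("corners",C,"c",c,"yaw",np.degrees(a))
R=np.array([[np.cos(a),-np.sin(a)],[np.sin(a),np.cos(a)]])
print("resid mm",1000*(C-c-L@R.T))
print("peg model",c+R@[-.058,-.002],"hinge",c+R@[-.08,.128])
print("peg tri",tri(T(338,287),S(290,225)), "plate top z.151",onz("top",T(338,287),.152),"side peg top",onz("side",S(291,215),.169),onz("side",S(290,232),.152))
print("knob tri",tri(T(45,133),S(285,57)),onz("top",T(45,133),.19))
h=[onz("top",T(*p),.161)[:2] for p in[(294,203),(257,194),(218,185),(178,174),(140,164),(100,155)]];h=np.array(h)
print("holes",h)
d=(h[5]-h[0]);d/=np.linalg.norm(d);print("dir",d,"pivot",(h-np.outer([.059,.081,.103,.125,.147,.169],d)).mean(0), np.linalg.norm(h[5]-h[0]))
print("foot side/top",onz("top",(256.8,226.5),.02),onz("side",(218.1,230.4),.02),tri((256.8,226.5),(218.1,230.4)))
print("mouth",tri((311.5,184),S(648,565)),onz("top",(311.5,184),.02))
E
python3 m1.py
```

```text
corners [[0.6023 0.3115]
 [0.599  0.1719]
 [0.3235 0.1746]
 [0.3262 0.3159]] c [0.4628 0.2435] yaw 89.15712392552193
resid mm [[-1.4324  0.0783]
 [-2.715   0.4718]
 [ 1.7301 -0.9279]
 [ 2.4173  0.3778]]
peg model [0.4639 0.1855] hinge [0.3336 0.1654]
peg tri (array([0.4645, 0.1863, 0.1541]), np.float64(0.0016780114020158968)) plate top z.151 [0.464  0.1869 0.152 ] side peg top [0.4627 0.1771 0.169 ] [0.4626 0.1812 0.152 ]
knob tri (array([0.5428, 0.3381, 0.1889]), np.float64(0.0026201279883839544)) [0.5413 0.3382 0.19  ]
holes [[0.508  0.21  ]
 [0.5131 0.2301]
 [0.5182 0.2515]
 [0.5244 0.2736]
 [0.5301 0.2947]
 [0.5353 0.317 ]]
dir [0.2467 0.9691] pivot [0.4934 0.1523] 0.1104477111379693
foot side/top [0.4451 0.0421 0.02  ] [0.4465 0.0511 0.02  ] (array([0.4432, 0.0423, 0.0292]), np.float64(0.0022179978762969926))
mouth (array([ 0.5633, -0.1096,  0.0146]), np.float64(0.004095400312889594)) [ 0.5603 -0.1081  0.02  ]
```

```bash
cat >> h.py <<'E'
import json
def tool(yaw,lean=0,yaw2=0):  # pointing down at yaw, then turned by lean about tool y
    return Ro.from_euler('xyz',[180,0,yaw],degrees=True)*Ro.from_rotvec([0,np.radians(lean),0])
def cur():
    s=r.sense(); R=Ro.from_euler('xyz',s['tool_rot'],degrees=True); return np.array(s['tool_pos']),R
def grasp(): 
    p,R=cur(); return p+R.apply([0,0,.18])
def plan(way):
    """way: list of (grasp point, rotation, rows); prints rows, returns nothing"""
    p,R=cur(); out=[]
    for g,Rt,n in way:
        g0=p+R.apply([0,0,.18]); g=np.array(g); w=(R.inv()*Rt).as_rotvec(); Rs=R
        for i in range(1,n+1):
            Rn=Rs*Ro.from_rotvec(w*i/n); pn=g0+(g-g0)*i/n-Rn.apply([0,0,.18])
            d=R.inv().apply(pn-p)/.25; t=(R.inv()*Rn).as_rotvec()/(np.pi/2)
            row={k:round(float(v),3) for k,v in zip(("tx","ty","tz","wx","wy","wz"),[*d,*t]) if abs(v)>=.001}
            q=[row.get(k,0) for k in("tx","ty","tz","wx","wy","wz")]
            p=p+R.apply(np.array(q[:3])*.25); R=R*Ro.from_rotvec(np.array(q[3:])*np.pi/2); out.append(row)
    for i in range(0,len(out),10): print(json.dumps(out[i:i+10]))
    print(len(out),"end grasp",p+R.apply([0,0,.18]))
E
python3 - <<'E'
from h import *
print("flask",onz("top",(366,257),.02),"beaker",onz("top",(347,163),.04),"ball",onz("top",(345,207),.02))
a=np.array([.6,-.8,0]); g=np.array([.445,.044,.026])+.122*a; print(g)
plan([((.27,.40,.30),tool(150),3),((.49,0.0,.27),tool(127),7),(g+[0,0,.09],tool(127,35),5),(g,tool(127,35),4)])
E
```

```text
flask [ 0.3605 -0.2485  0.02  ] beaker [ 0.6136 -0.2045  0.04  ] ball [ 0.4958 -0.1974  0.02  ]
[ 0.5182 -0.0536  0.026 ]
[{"tx": -0.083, "ty": -0.129, "tz": -0.101, "wz": 0.013}, {"tx": -0.086, "ty": -0.126, "tz": -0.102, "wz": 0.012}, {"tx": -0.089, "ty": -0.126, "tz": -0.101, "wx": -0.001, "wz": 0.013}, {"tx": -0.223, "ty": -0.135, "tz": 0.017, "wz": 0.037}, {"tx": -0.231, "ty": -0.122, "tz": 0.017, "wz": 0.036}, {"tx": -0.237, "ty": -0.109, "tz": 0.017, "wz": 0.037}, {"tx": -0.243, "ty": -0.094, "tz": 0.018, "wz": 0.036}, {"tx": -0.248, "ty": -0.081, "tz": 0.017, "wz": 0.037}, {"tx": -0.252, "ty": -0.066, "tz": 0.017, "wz": 0.036}, {"tx": -0.256, "ty": -0.052, "tz": 0.017, "wz": 0.037}]
[{"tx": -0.136, "ty": -0.008, "tz": 0.129, "wy": 0.078}, {"tx": -0.15, "ty": -0.008, "tz": 0.121, "wy": 0.078}, {"tx": -0.164, "ty": -0.007, "tz": 0.114, "wy": 0.077}, {"tx": -0.176, "ty": -0.008, "tz": 0.103, "wy": 0.078}, {"tx": -0.188, "ty": -0.008, "tz": 0.092, "wy": 0.078}, {"tx": -0.052, "tz": 0.074}, {"tx": -0.051, "tz": 0.073}, {"tx": -0.052, "tz": 0.074}, {"tx": -0.051, "tz": 0.074}]
19 end grasp [ 0.5181 -0.0535  0.026 ]
```

Call:
{"api": "play_rows", "payload": {"series": [{"tx":-0.083,"ty":-0.129,"tz":-0.101,"wz":0.013},{"tx":-0.086,"ty":-0.126,"tz":-0.102,"wz":0.012},{"tx":-0.089,"ty":-0.126,"tz":-0.101,"wz":0.013},{"tx":-0.223,"ty":-0.135,"tz":0.017,"wz":0.037},{"tx":-0.231,"ty":-0.122,"tz":0.017,"wz":0.036},{"tx":-0.237,"ty":-0.109,"tz":0.017,"wz":0.037},{"tx":-0.23,"ty":-0.094,"tz":0.018,"wz":0.036},{"tx":-0.23,"ty":-0.081,"tz":0.017,"wz":0.037},{"tx":-0.23,"ty":-0.066,"tz":0.017,"wz":0.036},{"tx":-0.23,"ty":-0.052,"tz":0.017,"wz":0.037}], "fingers": 70}}

```text
$.series[0]: bad value
```

```bash
python3 - <<'E'
from h import *
print(grasp(),r.sense()['qpos'],r.sense()['tool_rot'])
a=np.array([.6,-.8,0]); g=np.array([.445,.044,.026])+.122*a
plan([(g+[0,0,.09],tool(127,35),5)])
E
```

```text
[0.257  0.5139 0.2239] [56.495  15.8444 86.2858 -0.001  77.961  -6.9333] [-179.9094   -0.0101  153.4284]
[{"tx": -0.475, "ty": -0.337, "tz": 0.092, "wx": -0.018, "wy": 0.076, "wz": 0.057}, {"tx": -0.509, "ty": -0.302, "tz": 0.035, "wx": -0.018, "wy": 0.077, "wz": 0.057}, {"tx": -0.531, "ty": -0.262, "tz": -0.024, "wx": -0.018, "wy": 0.076, "wz": 0.056}, {"tx": -0.544, "ty": -0.222, "tz": -0.085, "wx": -0.018, "wy": 0.077, "wz": 0.057}, {"tx": -0.545, "ty": -0.176, "tz": -0.146, "wx": -0.019, "wy": 0.076, "wz": 0.057}]
5 end grasp [ 0.5184 -0.0536  0.1159]
```

All six keys seem to be required, so I'll give them all.

Call:
{"api": "play_rows", "payload": {"series": [{"tx":-0.083,"ty":-0.129,"tz":-0.101,"wx":0,"wy":0,"wz":0.013},{"tx":-0.086,"ty":-0.126,"tz":-0.102,"wx":0,"wy":0,"wz":0.012},{"tx":-0.089,"ty":-0.126,"tz":-0.101,"wx":0,"wy":0,"wz":0.013},{"tx":-0.223,"ty":-0.135,"tz":0.017,"wx":0,"wy":0,"wz":0.037},{"tx":-0.225,"ty":-0.122,"tz":0.017,"wx":0,"wy":0,"wz":0.036},{"tx":-0.225,"ty":-0.109,"tz":0.017,"wx":0,"wy":0,"wz":0.037},{"tx":-0.225,"ty":-0.094,"tz":0.018,"wx":0,"wy":0,"wz":0.036},{"tx":-0.225,"ty":-0.081,"tz":0.017,"wx":0,"wy":0,"wz":0.037},{"tx":-0.225,"ty":-0.066,"tz":0.017,"wx":0,"wy":0,"wz":0.036},{"tx":-0.225,"ty":-0.052,"tz":0.017,"wx":0,"wy":0,"wz":0.037}], "fingers": 70}}

```text
time: 1.35
tool_pos: [0.4674, 0.0224, 0.4506]
tool_rot: [180.0, -0.0, 126.8]
wrist_force: [-0.7, 0.7, 0.3]
finger_gap: 0.0701
gripper_force: 0.0
```

```bash
sed -i 's/ if abs(v)>=.001}/}/' h.py; python3 - <<'E'
from h import *
print(grasp(),r.sense()['qpos'],r.sense()['tool_rot'])
a=np.array([.6,-.8,0]); g=np.array([.445,.044,.026])+.122*a
plan([(g+[0,0,.09],tool(127,35),5),(g+[0,0,.04],tool(127,35),2)])
E
```

```text
[0.4674 0.0224 0.2706] [ -5.8019   5.0394  93.5082   0.0258  81.4583 -42.6345] [179.987   -0.0227 126.8287]
[{"tx": -0.161, "ty": -0.004, "tz": 0.129, "wx": 0.0, "wy": 0.078, "wz": -0.0}, {"tx": -0.175, "ty": -0.003, "tz": 0.119, "wx": 0.0, "wy": 0.077, "wz": -0.001}, {"tx": -0.189, "ty": -0.004, "tz": 0.108, "wx": 0.0, "wy": 0.078, "wz": -0.0}, {"tx": -0.2, "ty": -0.004, "tz": 0.095, "wx": 0.001, "wy": 0.078, "wz": -0.0}, {"tx": -0.21, "ty": -0.004, "tz": 0.08, "wx": -0.0, "wy": 0.078, "wz": -0.001}, {"tx": -0.057, "ty": -0.0, "tz": 0.082, "wx": -0.0, "wy": -0.0, "wz": 0.0}, {"tx": -0.058, "ty": -0.0, "tz": 0.082, "wx": -0.0, "wy": -0.0, "wz": 0.0}]
7 end grasp [ 0.5181 -0.0536  0.066 ]
```

Call:
{"api": "play_rows", "payload": {"series": [{"tx":-0.161,"ty":-0.004,"tz":0.129,"wx":0,"wy":0.078,"wz":0},{"tx":-0.175,"ty":-0.004,"tz":0.119,"wx":0,"wy":0.078,"wz":0},{"tx":-0.189,"ty":-0.004,"tz":0.108,"wx":0,"wy":0.078,"wz":0},{"tx":-0.2,"ty":-0.004,"tz":0.095,"wx":0,"wy":0.078,"wz":0},{"tx":-0.21,"ty":-0.004,"tz":0.08,"wx":0,"wy":0.078,"wz":0},{"tx":-0.057,"ty":0,"tz":0.082,"wx":0,"wy":0,"wz":0},{"tx":-0.058,"ty":0,"tz":0.082,"wx":0,"wy":0,"wz":0},{"tx":0,"ty":0,"tz":0,"wx":0,"wy":0,"wz":0}], "fingers": 70}}

```text
time: 2.35
tool_pos: [0.5793, -0.134, 0.2114]
tool_rot: [-179.8, -35.3, 126.8]
wrist_force: [0.7, 0.8, -0.1]
finger_gap: 0.0702
gripper_force: 0.0
```

```bash
python3 - <<'E'
from h import *
print(grasp(),r.sense()['qpos'],r.sense()['tool_rot'])
a=np.array([.6,-.8,0]); g=np.array([.445,.044,.026])+.122*a
plan([(g,tool(127,35),3)])
im=shot("top","pics/t2.png",(220,140,380,260),4)
E
```

```text
[ 0.5164 -0.051   0.0646] [-24.8034  35.1956  88.5347  15.7891  88.3746 -66.7233] [-179.8244  -35.3419  126.8462]
[{"tx": -0.032, "ty": -0.0, "tz": 0.04, "wx": -0.0, "wy": -0.001, "wz": -0.0}, {"tx": -0.032, "ty": -0.001, "tz": 0.039, "wx": -0.001, "wy": -0.002, "wz": -0.001}, {"tx": -0.031, "ty": -0.0, "tz": 0.04, "wx": 0.0, "wy": -0.001, "wz": -0.0}]
3 end grasp [ 0.5183 -0.0535  0.0259]
```

View pics/t2.png

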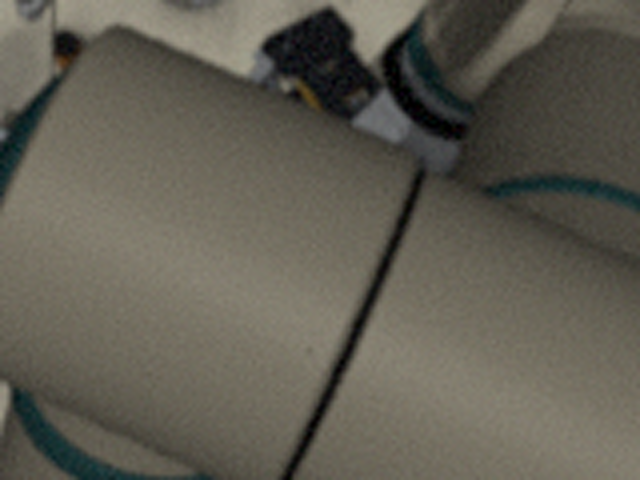

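The arm blocks the top view: only the forearm and part of the gripper (about (320,60) in the crop) show. The 70 mm opening leaves margin, so I'll descend and close.

Call:
{"api": "play_rows", "payload": {"series": [{"tx":-0.032,"ty":0,"tz":0.04,"wx":0,"wy":0,"wz":0},{"tx":-0.032,"ty":0,"tz":0.04,"wx":0,"wy":0,"wz":0},{"tx":-0.031,"ty":0,"tz":0.04,"wx":0,"wy":0,"wz":0},{"tx":0,"ty":0,"tz":0,"wx":0,"wy":0,"wz":0}]}}

```text
time: 2.9
tool_pos: [0.5808, -0.1356, 0.1743]
tool_rot: [-179.9, -35.2, 126.9]
wrist_force: [1.0, 0.1, 0.4]
finger_gap: 0.0695
gripper_force: 0.0
```

Call:
{"api": "play_rows", "payload": {"series": [{"tx":0,"ty":0,"tz":0,"wx":0,"wy":0,"wz":0},{"tx":0,"ty":0,"tz":0,"wx":0,"wy":0,"wz":0},{"tx":0,"ty":0,"tz":0,"wx":0,"wy":0,"wz":0},{"tx":0,"ty":0,"tz":0,"wx":0,"wy":0,"wz":0},{"tx":0,"ty":0,"tz":0,"wx":0,"wy":0,"wz":0},{"tx":0,"ty":0,"tz":0,"wx":0,"wy":0,"wz":0},{"tx":0,"ty":0,"tz":0,"wx":0,"wy":0,"wz":0}], "fingers": 20}}

```text
time: 3.78
tool_pos: [0.5812, -0.1358, 0.1755]
tool_rot: [180.0, -35.1, 127.0]
wrist_force: [-0.6, -1.8, 1.7]
finger_gap: 0.028
gripper_force: 29.9
```

```bash
python3 - <<'E'
from h import *
g=grasp();print(g)
g1=g+[0,0,.17]
# turn -90 about tool y, then yaw about world z so tool points radially outward
up=tool(127,35)*Ro.from_rotvec([0,-np.pi/2,0])
fin=tool(172,-55)
mid=tool(150,-20)
plan([(g+[0,0,.06],tool(127,35),3),(g+[0,0,.16],mid,7),((.52,-.085,.17),fin,6)])
E
```

```text
[ 0.5189 -0.0531  0.0282]
[{"tx": 0.046, "ty": 0.0, "tz": -0.065, "wx": 0.0, "wy": -0.0, "wz": -0.0}, {"tx": 0.047, "ty": 0.0, "tz": -0.066, "wx": 0.0, "wy": -0.001, "wz": -0.0}, {"tx": 0.046, "ty": 0.0, "tz": -0.065, "wx": 0.0, "wy": -0.0, "wz": -0.0}, {"tx": 0.13, "ty": 0.003, "tz": -0.04, "wx": 0.005, "wy": -0.086, "wz": -0.038}, {"tx": 0.123, "ty": 0.004, "tz": -0.045, "wx": 0.005, "wy": -0.086, "wz": -0.037}, {"tx": 0.116, "ty": 0.005, "tz": -0.047, "wx": 0.005, "wy": -0.086, "wz": -0.038}, {"tx": 0.109, "ty": 0.005, "tz": -0.049, "wx": 0.005, "wy": -0.086, "wz": -0.038}, {"tx": 0.101, "ty": 0.006, "tz": -0.051, "wx": 0.005, "wy": -0.086, "wz": -0.037}, {"tx": 0.093, "ty": 0.005, "tz": -0.05, "wx": 0.005, "wy": -0.087, "wz": -0.038}, {"tx": 0.085, "ty": 0.004, "tz": -0.049, "wx": 0.005, "wy": -0.086, "wz": -0.038}]
[{"tx": 0.065, "ty": -0.048, "tz": 0.019, "wx": -0.025, "wy": -0.064, "wz": -0.033}, {"tx": 0.068, "ty": -0.05, "tz": 0.02, "wx": -0.025, "wy": -0.064, "wz": -0.032}, {"tx": 0.07, "ty": -0.049, "tz": 0.019, "wx": -0.026, "wy": -0.064, "wz": -0.033}, {"tx": 0.072, "ty": -0.051, "tz": 0.017, "wx": -0.025, "wy": -0.064, "wz": -0.033}, {"tx": 0.075, "ty": -0.051, "tz": 0.017, "wx": -0.025, "wy": -0.064, "wz": -0.033}, {"tx": 0.077, "ty": -0.051, "tz": 0.016, "wx": -0.025, "wy": -0.064, "wz": -0.032}]
16 end grasp [ 0.52   -0.0851  0.1701]
```

Call:
{"api": "play_rows", "payload": {"series": [{"tx":0.046,"ty":0,"tz":-0.065,"wx":0,"wy":0,"wz":0},{"tx":0.047,"ty":0,"tz":-0.066,"wx":0,"wy":0,"wz":0},{"tx":0.046,"ty":0,"tz":-0.065,"wx":0,"wy":0,"wz":0},{"tx":0.13,"ty":0.003,"tz":-0.04,"wx":0.005,"wy":-0.086,"wz":-0.038},{"tx":0.123,"ty":0.004,"tz":-0.045,"wx":0.005,"wy":-0.086,"wz":-0.037},{"tx":0.116,"ty":0.005,"tz":-0.047,"wx":0.005,"wy":-0.086,"wz":-0.038},{"tx":0.109,"ty":0.005,"tz":-0.049,"wx":0.005,"wy":-0.086,"wz":-0.038},{"tx":0.101,"ty":0.006,"tz":-0.051,"wx":0.005,"wy":-0.086,"wz":-0.037},{"tx":0.093,"ty":0.005,"tz":-0.05,"wx":0.005,"wy":-0.087,"wz":-0.038},{"tx":0.085,"ty":0.004,"tz":-0.049,"wx":0.005,"wy":-0.086,"wz":-0.038}]}}

```text
time: 5.03
tool_pos: [0.4645, -0.0217, 0.3595]
tool_rot: [180.0, 20.3, 150.1]
wrist_force: [-0.4, -0.4, -0.3]
finger_gap: 0.0281
gripper_force: 29.9
```

Call:
{"api": "play_rows", "payload": {"series": [{"tx":0.065,"ty":-0.048,"tz":0.019,"wx":-0.025,"wy":-0.064,"wz":-0.033},{"tx":0.068,"ty":-0.05,"tz":0.02,"wx":-0.025,"wy":-0.064,"wz":-0.032},{"tx":0.07,"ty":-0.049,"tz":0.019,"wx":-0.026,"wy":-0.064,"wz":-0.033},{"tx":0.072,"ty":-0.051,"tz":0.017,"wx":-0.025,"wy":-0.064,"wz":-0.033},{"tx":0.075,"ty":-0.051,"tz":0.017,"wx":-0.025,"wy":-0.064,"wz":-0.033},{"tx":0.077,"ty":-0.051,"tz":0.016,"wx":-0.025,"wy":-0.064,"wz":-0.032},{"tx":0,"ty":0,"tz":0,"wx":0,"wy":0,"wz":0}]}}

```text
time: 5.9
tool_pos: [0.4025, -0.0316, 0.3118]
tool_rot: [174.5, 42.4, 163.5]
wrist_force: [-0.3, -0.1, -1.1]
finger_gap: 0.0283
gripper_force: 29.9
```

```bash
python3 - <<'E'
from h import *
s=r.sense();print(grasp(),s['qpos'],s['tool_rot'],cur()[0])
plan([((.52,-.085,.126),tool(172,-55),4)])
im=shot("side","pics/s3.png",(160,120,420,320),3)
E
```

```text
[ 0.5233 -0.0493  0.1796] [ -17.3143   -1.9637  131.3482   36.532    10.2269 -126.7175] [174.4995  42.4297 163.5256] [ 0.4025 -0.0316  0.3118]
[{"tx": 0.069, "ty": -0.043, "tz": 0.042, "wx": -0.003, "wy": -0.034, "wz": -0.017}, {"tx": 0.073, "ty": -0.041, "tz": 0.039, "wx": -0.002, "wy": -0.034, "wz": -0.017}, {"tx": 0.076, "ty": -0.042, "tz": 0.038, "wx": -0.003, "wy": -0.034, "wz": -0.018}, {"tx": 0.078, "ty": -0.04, "tz": 0.036, "wx": -0.002, "wy": -0.034, "wz": -0.017}]
4 end grasp [ 0.5201 -0.0851  0.126 ]
```

View pics/s3.png

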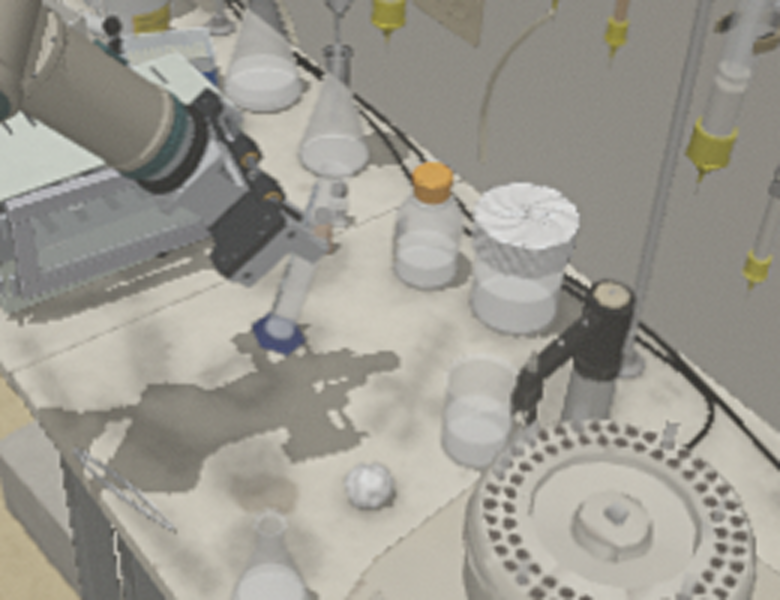

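The tube is held about 12° short of upright, and J5 is at 10°, near its 6° limit. I'll fit the arm's kinematics from the readings so far and choose a placing pose it can reach.

```bash
cat > kin.py <<'E'
from h import *
from scipy.optimize import least_squares
Y=lambda a:Ro.from_euler('y',a,degrees=True); Z=lambda a:Ro.from_euler('z',a,degrees=True)
lo=np.array([-165.64,-43.16,12.63,-67.54,6.08,-154.97]); hi=np.array([165.64,119.46,154.43,247.53,155.33,154.97])
L=[.612,.4136,.0695,.1,.0]
def fk(q,L6,h0=None):
    if h0 is None: h0=L6-.098
    f=Z(q[0])*Y(q[1]+q[2]); R=f*Z(q[3])*Y(q[4])*Z(q[5]+90)
    p=Z(q[0]).apply([0,L[2],h0])+(Z(q[0])*Y(q[1])).apply([0,0,L[0]])+f.apply([0,0,L[1]])+R.apply([0,0,L6]); return p,R
def ik(g,Rt,q0,L6):
    p=np.array(g)-Rt.apply([0,0,.18])
    def e(q):
        a,R=fk(q,L6); return np.r_[(a-p)*10,(R.inv()*Rt).as_rotvec()]
    s=least_squares(e,np.clip(q0,lo+.1,hi-.1),bounds=(lo,hi),x_scale=10); return s.x,np.linalg.norm(s.fun)
E
python3 - <<'E'
from kin import *
D=[([-24.8034,35.1956,88.5347,15.7891,88.3746,-66.7233],[.5793,-.134,.2114],[-179.8244,-35.3419,126.8462]),
([-17.3143,-1.9637,131.3482,36.532,10.2269,-126.7175],[.4025,-.0316,.3118],[174.4995,42.4297,163.5256])]
s=least_squares(lambda x:np.concatenate([fk(q,x[0])[0]-p for q,p,_ in D]),[.1]); L6=s.x[0]; print("L6",L6,s.fun)
for q,p,e in D: print(fk(q,L6)[1].as_euler('xyz',degrees=True),e)
q0=r.sense()['qpos']
for x,y in[(.52,-.09),(.56,-.09),(.60,-.09),(.48,-.12)]:
  for lean in(-45,-50,-55):
    for yaw in range(100,215,15):
      for st in (q0,[-20,30,90,-40,30,-60]):
        q,e=ik((x,y,.126),tool(yaw,lean),st,L6)
        if e<.002 and np.min(np.r_[q-lo,hi-q])>3: print(x,y,lean,yaw,q.round(),round(np.min(np.r_[q-lo,hi-q]),1)); break
E
```

```text
L6 0.17977974282132564 [ 0.0195 -0.0123 -0.0058  0.024  -0.0087 -0.0129]
[-179.8244  -35.342   126.8462] [-179.8244, -35.3419, 126.8462]
[174.4994  42.4298 163.5255] [174.4995, 42.4297, 163.5256]
0.52 -0.09 -45 100 [ 11.  19. 114. -53.  62.  34.] 14.1
0.52 -0.09 -45 115 [ 10.  13. 122. -62.  50.  29.] 5.3
0.52 -0.09 -50 100 [ 13.  20. 116. -58.  64.  40.] 9.4
0.52 -0.09 -55 100 [ 15.  23. 117. -62.  67.  45.] 5.4
0.56 -0.09 -45 100 [ 10.  21. 110. -53.  62.  31.] 14.6
0.56 -0.09 -45 115 [  9.  16. 118. -61.  51.  27.] 6.1
0.56 -0.09 -50 100 [ 12.  23. 111. -58.  65.  37.] 9.8
0.56 -0.09 -55 100 [ 14.  25. 112. -62.  68.  43.] 5.5
0.6 -0.09 -45 100 [  9.  24. 104. -52.  63.  29.] 15.2
0.6 -0.09 -45 115 [  8.  19. 113. -60.  51.  25.] 7.1
0.6 -0.09 -50 100 [ 11.  26. 106. -57.  66.  35.] 10.3
0.6 -0.09 -55 100 [ 13.  28. 107. -62.  68.  40.] 5.8
0.48 -0.12 -45 100 [  8.  15. 120. -56.  59.  34.] 11.8
0.48 -0.12 -50 100 [ 11.  17. 122. -61.  62.  41.] 6.9
```

```bash
cat > fit.py <<'E'
import kin; from kin import *
D=[([56.495,15.8444,86.2858,-.001,77.961,-6.9333],[.2571,.5141,.4039]),([-5.8019,5.0394,93.5082,.0258,81.4583,-42.6345],[.4674,.0224,.4506]),
([-24.8034,35.1956,88.5347,15.7891,88.3746,-66.7233],[.5793,-.134,.2114]),
([-17.3143,-1.9637,131.3482,36.532,10.2269,-126.7175],[.4025,-.0316,.3118])]
def fk2(q,P):
    h0,L2,L3,d,L6,a5=P
    f=Z(q[0])*Y(q[1]+q[2]); R5=f*Z(q[3])*Y(q[4]); R=R5*Z(q[5]+90)
    return Z(q[0]).apply([0,d,h0])+(Z(q[0])*Y(q[1])).apply([0,0,L2])+f.apply([0,0,L3])+R5.apply([0,a5,L6]),R
s=least_squares(lambda P:np.concatenate([fk2(q,P)[0]-p for q,p in D]),[.1,.6,.4,.03,.18,.03]); P=s.x
kin.fk=lambda q,L6:fk2(q,P)
E
python3 - <<'E'
from fit import *
print(P,np.abs(s.fun).max())
q0=r.sense()['qpos']
for x,y in[(.48,-.11),(.52,-.10),(.57,-.09)]:
  for lean in(-45,-55):
    for yaw in range(85,160,15):
      for st in (q0,[0,30,90,-40,50,30]):
        q,e=ik((x,y,.126),tool(yaw,lean),st,0)
        if e<.003 and np.min(np.r_[q-lo,hi-q])>2: print(x,y,lean,yaw,q.round(),round(np.min(np.r_[q-lo,hi-q]),1)); break
E
```

```text
[ 0.0941  0.6011  0.4048  0.0861  0.1773 -0.0163] 0.011606147749501139
0.48 -0.11 -45 85 [  7.  21. 113. -48.  67.  41.] 19.1
0.48 -0.11 -45 100 [  8.  16. 122. -57.  57.  37.] 10.2
0.48 -0.11 -55 85 [ 12.  26. 114. -55.  73.  50.] 12.3
0.52 -0.1 -45 85 [  8.  25. 108. -48.  69.  39.] 20.0
0.52 -0.1 -45 100 [  8.  20. 116. -56.  59.  35.] 11.6
0.52 -0.1 -55 85 [ 12.  29. 109. -54.  75.  48.] 13.1
0.52 -0.1 -55 100 [ 13.  24. 119. -65.  64.  48.] 2.4
0.57 -0.09 -45 85 [  8.  28. 100. -47.  72.  37.] 21.0
0.57 -0.09 -45 100 [  9.  23. 110. -54.  60.  33.] 13.2
0.57 -0.09 -45 115 [  7.  18. 119. -64.  48.  30.] 3.4
0.57 -0.09 -55 85 [ 12.  32. 101. -54.  77.  45.] 13.9
0.57 -0.09 -55 100 [ 13.  27. 112. -64.  66.  44.] 3.8
```

```bash
python3 - <<'E'
from fit import *
q=r.sense()['qpos']
W=[((.52,-.06,.22),tool(127,-5),9),((.52,-.08,.20),tool(80,-15),9),((.52,-.10,.165),tool(80,-55),8)]
for g,R,n in W: q,e=ik(g,R,q,0); print(q.round(),e)
plan(W)
E
```

```text
[-12.  10.  95.  -3.  70. -48.] 9.479853276676954e-11
[ -6.  14.  95. -16.  72.   9.] 1.0071046357596314e-13
[ 11.  28. 103. -51.  81.  44.] 1.1281623631021943e-11
[{"tx": -0.061, "ty": 0.023, "tz": -0.012, "wx": 0.025, "wy": 0.043, "wz": 0.044}, {"tx": -0.06, "ty": 0.023, "tz": -0.012, "wx": 0.024, "wy": 0.042, "wz": 0.045}, {"tx": -0.06, "ty": 0.023, "tz": -0.013, "wx": 0.025, "wy": 0.043, "wz": 0.044}, {"tx": -0.059, "ty": 0.023, "tz": -0.013, "wx": 0.025, "wy": 0.043, "wz": 0.044}, {"tx": -0.058, "ty": 0.023, "tz": -0.014, "wx": 0.025, "wy": 0.042, "wz": 0.045}, {"tx": -0.057, "ty": 0.023, "tz": -0.014, "wx": 0.025, "wy": 0.043, "wz": 0.044}, {"tx": -0.056, "ty": 0.023, "tz": -0.015, "wx": 0.024, "wy": 0.043, "wz": 0.044}, {"tx": -0.055, "ty": 0.023, "tz": -0.015, "wx": 0.025, "wy": 0.043, "wz": 0.044}, {"tx": -0.055, "ty": 0.023, "tz": -0.015, "wx": 0.025, "wy": 0.042, "wz": 0.045}, {"tx": 0.006, "ty": 0.007, "tz": 0.01, "wx": 0.01, "wy": -0.012, "wz": 0.057}]
[{"tx": 0.006, "ty": 0.007, "tz": 0.009, "wx": 0.01, "wy": -0.011, "wz": 0.057}, {"tx": 0.006, "ty": 0.008, "tz": 0.011,
[... 489 characters left out ...]
, "wy": -0.012, "wz": 0.058}, {"tx": 0.058, "ty": 0.002, "tz": 0.022, "wx": -0.0, "wy": -0.055, "wz": -0.0}, {"tx": 0.059, "ty": 0.002, "tz": 0.023, "wx": -0.0, "wy": -0.056, "wz": -0.0}]
[{"tx": 0.062, "ty": 0.001, "tz": 0.022, "wx": -0.0, "wy": -0.055, "wz": -0.0}, {"tx": 0.063, "ty": 0.002, "tz": 0.023, "wx": -0.0, "wy": -0.056, "wz": -0.0}, {"tx": 0.064, "ty": 0.002, "tz": 0.023, "wx": -0.0, "wy": -0.055, "wz": -0.0}, {"tx": 0.067, "ty": 0.002, "tz": 0.023, "wx": -0.0, "wy": -0.056, "wz": -0.0}, {"tx": 0.068, "ty": 0.001, "tz": 0.022, "wx": -0.0, "wy": -0.055, "wz": -0.0}, {"tx": 0.07, "ty": 0.002, "tz": 0.021, "wx": -0.0, "wy": -0.056, "wz": -0.0}]
26 end grasp [ 0.5198 -0.0999  0.165 ]
```

Call:
{"api": "play_rows", "payload": {"series": [{"tx":-0.061,"ty":0.023,"tz":-0.012,"wx":0.025,"wy":0.043,"wz":0.044},{"tx":-0.06,"ty":0.023,"tz":-0.012,"wx":0.025,"wy":0.043,"wz":0.044},{"tx":-0.06,"ty":0.023,"tz":-0.013,"wx":0.025,"wy":0.043,"wz":0.044},{"tx":-0.059,"ty":0.023,"tz":-0.013,"wx":0.025,"wy":0.043,"wz":0.044},{"tx":-0.058,"ty":0.023,"tz":-0.014,"wx":0.025,"wy":0.043,"wz":0.044},{"tx":-0.057,"ty":0.023,"tz":-0.014,"wx":0.025,"wy":0.043,"wz":0.044},{"tx":-0.056,"ty":0.023,"tz":-0.015,"wx":0.025,"wy":0.043,"wz":0.044},{"tx":-0.055,"ty":0.023,"tz":-0.015,"wx":0.025,"wy":0.043,"wz":0.044},{"tx":-0.055,"ty":0.023,"tz":-0.015,"wx":0.025,"wy":0.043,"wz":0.044},{"tx":0.006,"ty":0.007,"tz":0.01,"wx":0.01,"wy":-0.012,"wz":0.057}]}}

```text
time: 7.2
tool_pos: [0.5029, -0.0363, 0.3909]
tool_rot: [178.3, 8.8, 126.1]
wrist_force: [0.1, 0.7, -0.2]
finger_gap: 0.0282
gripper_force: 29.9
```

```bash
python3 - <<'E'
from h import *
print(grasp(),r.sense()['qpos'],r.sense()['tool_rot'])
plan([((.52,-.08,.20),tool(80,-15),10),((.52,-.10,.165),tool(80,-55),9)])
E
```

```text
[ 0.5233 -0.0554  0.2131] [-10.1826   8.3198  98.5716  -5.3349  65.6888 -44.4887] [178.3437   8.7874 126.0611]
[{"tx": 0.001, "ty": 0.007, "tz": 0.006, "wx": 0.012, "wy": -0.007, "wz": 0.05}, {"tx": 0.001, "ty": 0.008, "tz": 0.007, "wx": 0.013, "wy": -0.008, "wz": 0.05}, {"tx": 0.001, "ty": 0.008, "tz": 0.006, "wx": 0.012, "wy": -0.007, "wz": 0.05}, {"tx": -0.0, "ty": 0.01, "tz": 0.007, "wx": 0.012, "wy": -0.007, "wz": 0.05}, {"tx": -0.0, "ty": 0.01, "tz": 0.007, "wx": 0.013, "wy": -0.007, "wz": 0.05}, {"tx": -0.001, "ty": 0.01, "tz": 0.007, "wx": 0.012, "wy": -0.007, "wz": 0.05}, {"tx": -0.0, "ty": 0.012, "tz": 0.008, "wx": 0.012, "wy": -0.008, "wz": 0.05}, {"tx": -0.001, "ty": 0.012, "tz": 0.007, "wx": 0.012, "wy": -0.007, "wz": 0.05}, {"tx": -0.0, "ty": 0.013, "tz": 0.008, "wx": 0.013, "wy": -0.007, "wz": 0.05}, {"tx": -0.001, "ty": 0.014, "tz": 0.008, "wx": 0.012, "wy": -0.007, "wz": 0.05}]
[{"tx": 0.051, "ty": 0.002, "tz": 0.019, "wx": 0.0, "wy": -0.049, "wz": 0.0}, {"tx": 0.053, "ty": 0.001, "tz": 0.02, "wx": 0.0, "wy": -0.05, "wz": 0.0}, {"tx": 0.054, "ty": 0.002, "tz": 0.02, "wx": 0.0, "wy": -0.049, "wz": 0.0}, {"tx": 0.056, "ty": 0.001, "tz": 0.02, "wx": 0.0, "wy": -0.05, "wz": 0.0}, {"tx": 0.056, "ty": 0.002, "tz": 0.02, "wx": 0.0, "wy": -0.049, "wz": 0.0}, {"tx": 0.059, "ty": 0.001, "tz": 0.02, "wx": 0.0, "wy": -0.05, "wz": 0.0}, {"tx": 0.059, "ty": 0.002, "tz": 0.019, "wx": 0.0, "wy": -0.049, "wz": 0.0}, {"tx": 0.061, "ty": 0.001, "tz": 0.02, "wx": 0.0, "wy": -0.049, "wz": 0.0}, {"tx": 0.062, "ty": 0.002, "tz": 0.018, "wx": 0.0, "wy": -0.05, "wz": 0.0}]
19 end grasp [ 0.5201 -0.1     0.1651]
```

Call:
{"api": "play_rows", "payload": {"series": [{"tx":0.001,"ty":0.007,"tz":0.006,"wx":0.012,"wy":-0.007,"wz":0.05},{"tx":0.001,"ty":0.008,"tz":0.007,"wx":0.012,"wy":-0.007,"wz":0.05},{"tx":0.001,"ty":0.008,"tz":0.007,"wx":0.012,"wy":-0.007,"wz":0.05},{"tx":0,"ty":0.01,"tz":0.007,"wx":0.012,"wy":-0.007,"wz":0.05},{"tx":0,"ty":0.01,"tz":0.007,"wx":0.013,"wy":-0.007,"wz":0.05},{"tx":-0.001,"ty":0.01,"tz":0.007,"wx":0.012,"wy":-0.007,"wz":0.05},{"tx":0,"ty":0.012,"tz":0.008,"wx":0.012,"wy":-0.008,"wz":0.05},{"tx":-0.001,"ty":0.012,"tz":0.007,"wx":0.012,"wy":-0.007,"wz":0.05},{"tx":0,"ty":0.013,"tz":0.008,"wx":0.013,"wy":-0.007,"wz":0.05},{"tx":-0.001,"ty":0.014,"tz":0.008,"wx":0.012,"wy":-0.007,"wz":0.05}]}}

```text
time: 8.45
tool_pos: [0.5266, -0.033, 0.3729]
tool_rot: [-180.0, 14.9, 80.1]
wrist_force: [-0.8, 0.3, 0.1]
finger_gap: 0.0281
gripper_force: 29.9
```

Call:
{"api": "play_rows", "payload": {"series": [{"tx":0.051,"ty":0.002,"tz":0.019,"wx":0,"wy":-0.049,"wz":0},{"tx":0.053,"ty":0.001,"tz":0.02,"wx":0,"wy":-0.05,"wz":0},{"tx":0.054,"ty":0.002,"tz":0.02,"wx":0,"wy":-0.049,"wz":0},{"tx":0.056,"ty":0.001,"tz":0.02,"wx":0,"wy":-0.05,"wz":0},{"tx":0.056,"ty":0.002,"tz":0.02,"wx":0,"wy":-0.049,"wz":0},{"tx":0.059,"ty":0.001,"tz":0.02,"wx":0,"wy":-0.05,"wz":0},{"tx":0.059,"ty":0.002,"tz":0.019,"wx":0,"wy":-0.049,"wz":0},{"tx":0.061,"ty":0.001,"tz":0.02,"wx":0,"wy":-0.049,"wz":0},{"tx":0.062,"ty":0.002,"tz":0.018,"wx":0,"wy":-0.05,"wz":0},{"tx":0,"ty":0,"tz":0,"wx":0,"wy":0,"wz":0}]}}

```text
time: 9.7
tool_pos: [0.5437, 0.0485, 0.2664]
tool_rot: [-179.9, 54.8, 80.7]
wrist_force: [0.3, -0.5, -0.6]
finger_gap: 0.0281
gripper_force: 30.0
```

```bash
python3 - <<'E'
from h import *
print(grasp(),r.sense()['qpos'],r.sense()['tool_rot'])
plan([((.52,-.10,.137),tool(80,-55),4)])
im=shot("side","pics/s4.png",(160,120,420,320),3)
E
```

```text
[ 0.5194 -0.0965  0.1625] [ 12.9716  29.3123  99.1499 -49.4241  83.4445  43.163 ] [-179.8544   54.7601   80.6508]
[{"tx": 0.02, "ty": 0.002, "tz": 0.017, "wx": 0.001, "wy": -0.001, "wz": 0.001}, {"tx": 0.019, "ty": 0.003, "tz": 0.018, "wx": 0.001, "wy": -0.0, "wz": 0.001}, {"tx": 0.02, "ty": 0.002, "tz": 0.017, "wx": 0.001, "wy": -0.001, "wz": 0.001}, {"tx": 0.02, "ty": 0.003, "tz": 0.018, "wx": 0.001, "wy": -0.001, "wz": 0.001}]
4 end grasp [ 0.5201 -0.1001  0.137 ]
```

View pics/s4.png

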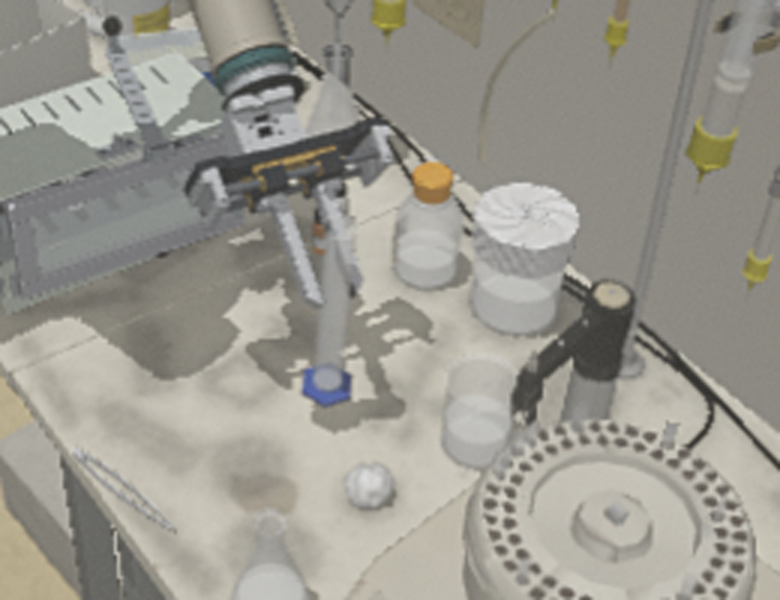

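Crop s4 shows the tube upright in the fingers, its blue foot at (327,385) just above the bench and clear of the beaker and flask. Next I'll lower it until it touches.

Call:
{"api": "play_rows", "payload": {"series": [{"tx":0.02,"ty":0.002,"tz":0.017,"wx":0,"wy":-0.001,"wz":0},{"tx":0.02,"ty":0.002,"tz":0.017,"wx":0,"wy":-0.001,"wz":0},{"tx":0.02,"ty":0.002,"tz":0.017,"wx":0,"wy":0,"wz":0},{"tx":0.02,"ty":0.002,"tz":0.015,"wx":0,"wy":0,"wz":0},{"tx":0,"ty":0,"tz":0,"wx":0,"wy":0,"wz":0}]}}

```text
time: 10.38
tool_pos: [0.5444, 0.0453, 0.2408]
tool_rot: [-179.6, 54.8, 80.8]
wrist_force: [0.3, 0.0, -0.2]
finger_gap: 0.0284
gripper_force: 29.9
```

Call:
{"api": "play_rows", "payload": {"series": [{"tx":0.01,"ty":0,"tz":0.007,"wx":0,"wy":0,"wz":0},{"tx":0.01,"ty":0,"tz":0.007,"wx":0,"wy":0,"wz":0},{"tx":0,"ty":0,"tz":0,"wx":0,"wy":0,"wz":0}]}}

```text
time: 10.75
tool_pos: [0.5445, 0.0455, 0.2351]
tool_rot: [-179.7, 54.8, 80.7]
wrist_force: [0.7, -0.7, -1.3]
finger_gap: 0.0278
gripper_force: 29.9
```

```bash
python3 - <<'E'
from h import *
print(grasp(),r.sense()['tool_rot'])
g=grasp()
import cv2
im=cv2.cvtColor(r.camera("side"),cv2.COLOR_RGB2HSV)
m=cv2.inRange(im,(105,90,40),(130,255,255)); m[:200]=0
k,l,s,c=cv2.connectedComponentsWithStats(m); print([(c[i],s[i]) for i in range(1,k) if s[i,4]>15])
print(proj("side",[[g[0],g[1],z] for z in(0,.004,.008,.02)]))
E
```

```text
[ 0.5197 -0.0995  0.1314] [-179.6625   54.8296   80.7234]
[(array([267.3016, 258.5397]), array([262, 252,  15,  11,  63], dtype=int32))]
[[268.1932 257.0007]
 [268.2303 256.0195]
 [268.2675 255.0342]
 [268.38   252.0525]]
```

Call:
{"api": "play_rows", "payload": {"series": [{"tx":0.006,"ty":0,"tz":0.004,"wx":0,"wy":0,"wz":0},{"tx":0.006,"ty":0,"tz":0.004,"wx":0,"wy":0,"wz":0},{"tx":0,"ty":0,"tz":0,"wx":0,"wy":0,"wz":0}]}}

```text
time: 11.18
tool_pos: [0.5445, 0.0456, 0.2315]
tool_rot: [-179.7, 54.8, 80.7]
wrist_force: [0.3, -0.6, -0.3]
finger_gap: 0.0279
gripper_force: 29.9
```

Call:
{"api": "play_rows", "payload": {"series": [{"tx":0.006,"ty":0,"tz":0.004,"wx":0,"wy":0,"wz":0},{"tx":0.006,"ty":0,"tz":0.004,"wx":0,"wy":0,"wz":0},{"tx":0,"ty":0,"tz":0,"wx":0,"wy":0,"wz":0}]}}

```text
time: 11.55
tool_pos: [0.5446, 0.0454, 0.2295]
tool_rot: [-179.8, 55.0, 80.6]
wrist_force: [0.4, 1.3, 6.5]
finger_gap: 0.0281
gripper_force: 29.9
```

Contact at 6.5 N. I'll release and back out along the tool axis.

Call:
{"api": "play_rows", "payload": {"series": [{"tx":0,"ty":0,"tz":0,"wx":0,"wy":0,"wz":0},{"tx":0,"ty":0,"tz":0,"wx":0,"wy":0,"wz":0},{"tx":0,"ty":0,"tz":0,"wx":0,"wy":0,"wz":0},{"tx":0,"ty":0,"tz":0,"wx":0,"wy":0,"wz":0},{"tx":0,"ty":0,"tz":-0.04,"wx":0,"wy":0,"wz":0},{"tx":0,"ty":0,"tz":-0.08,"wx":0,"wy":0,"wz":0},{"tx":0,"ty":0,"tz":-0.12,"wx":0,"wy":0,"wz":0},{"tx":0,"ty":0,"tz":-0.12,"wx":0,"wy":0,"wz":0}], "fingers": 56}}

```text
time: 12.55
tool_pos: [0.5571, 0.12, 0.2813]
tool_rot: [-179.8, 54.8, 80.7]
wrist_force: [-0.5, -0.1, 0.7]
finger_gap: 0.0556
gripper_force: 0.0
```

```bash
python3 - <<'E'
from fit import *
s=r.sense();g=grasp();print(g,s['qpos'],s['tool_rot'])
th=np.degrees(np.arctan2(.969,.247)); # bar dir 75.7deg ; tool y perpendicular
K=np.array([.5425,.338,.190])
q0=s['qpos']
for yaw in (75.7,76+180,-104): # tool y=(sin yaw,-cos yaw)
    q=q0
    for g2,R in[((.50,.15,.32),tool(yaw)),(K+[0,0,.09],tool(yaw)),(K,tool(yaw)),((.472,.23,.19),tool(yaw))]:
        q,e=ik(g2,R,q,0); print(yaw,q.round(),round(e,4))
im=cv2.cvtColor(r.camera("side"),cv2.COLOR_RGB2BGR); cv2.imwrite("pics/s5.png",im)
plan([((.50,.10,.34),tool(76,-20),7),((K+[0,0,.11]),tool(76),8)])
E
```

```text
[ 0.5326 -0.025   0.1774] [ 18.9739  31.0344  92.8432 -45.8343  90.1773  43.0374] [-179.7731   54.7793   80.6613]
75.7 [ 9. 11. 80. -0. 89. 23.] 0.0
75.7 [26. 23. 69.  0. 88. 40.] 0.0
75.7 [26. 24. 80. -0. 76. 40.] 0.0
75.7 [18. 13. 96. -0. 71. 33.] 0.0
256 [   9.   11.   80.   -1.   89. -155.] 0.0325
256 [  26.   23.   69.    0.   88. -140.] 0.0
256 [  26.   24.   80.   -0.   76. -140.] 0.0
256 [  18.   13.   96.   -0.   71. -148.] 0.0
-104 [   9.   11.   80.   -1.   89. -155.] 0.0325
-104 [  26.   23.   69.    0.   88. -140.] 0.0
-104 [  26.   24.   80.   -0.   76. -140.] 0.0
-104 [  18.   13.   96.   -0.   71. -148.] 0.0
[{"tx": -0.099, "ty": -0.026, "tz": -0.104, "wx": 0.005, "wy": 0.055, "wz": 0.006}, {"tx": -0.09, "ty": -0.026, "tz": -0.107, "wx": 0.004, "wy": 0.055, "wz": 0.006}, {"tx": -0.08, "ty": -0.027, "tz": -0.109, "wx": 0.005, "wy": 0.055, "wz": 0.005}, {"tx": -0.072, "ty": -0.027, "tz": -0.109, "wx": 0.005, "wy": 0.055, "wz": 0.006}, {"tx": -0.061, "ty": -0.028, "tz": -0.11, "wx": 0.004, "wy": 0.055, "wz": 0.006}, {"tx": -0.053, "ty": -0.029, "tz": -0.109, "wx": 0.005, "wy": 0.055, "wz": 0.006}, {"tx": -0.043, "ty": -0.03, "tz": -0.108, "wx": 0.005, "wy": 0.054, "wz": 0.006}, {"tx": 0.089, "ty": -0.008, "tz": -0.022, "wx": -0.0, "wy": 0.028, "wz": -0.0}, {"tx": 0.089, "ty": -0.009, "tz": -0.016, "wx": -0.0, "wy": 0.028, "wz": -0.0}, {"tx": 0.091, "ty": -0.008, "tz": -0.012, "wx": -0.0, "wy": 0.028, "wz": -0.0}]
[{"tx": 0.09, "ty": -0.008, "tz": -0.005, "wx": -0.0, "wy": 0.027, "wz": -0.0}, {"tx": 0.091, "ty": -0.008, "tz": -0.001, "wx": -0.0, "wy": 0.028, "wz": -0.0}, {"tx": 0.091, "ty": -0.009, "tz": 0.005, "wx": -0.0, "wy": 0.028, "wz": -0.0}, {"tx": 0.09, "ty": -0.008, "tz": 0.01, "wx": -0.0, "wy": 0.028, "wz": -0.0}, {"tx": 0.09, "ty": -0.008, "tz": 0.015, "wx": 0.0, "wy": 0.028, "wz": -0.0}]
15 end grasp [0.5426 0.338  0.3001]
```

Call:
{"api": "play_rows", "payload": {"series": [{"tx":-0.099,"ty":-0.026,"tz":-0.104,"wx":0.005,"wy":0.055,"wz":0.006},{"tx":-0.09,"ty":-0.026,"tz":-0.107,"wx":0.005,"wy":0.055,"wz":0.006},{"tx":-0.08,"ty":-0.027,"tz":-0.109,"wx":0.005,"wy":0.055,"wz":0.006},{"tx":-0.072,"ty":-0.027,"tz":-0.109,"wx":0.005,"wy":0.055,"wz":0.006},{"tx":-0.061,"ty":-0.028,"tz":-0.11,"wx":0.005,"wy":0.055,"wz":0.006},{"tx":-0.053,"ty":-0.029,"tz":-0.109,"wx":0.005,"wy":0.055,"wz":0.006},{"tx":-0.043,"ty":-0.03,"tz":-0.108,"wx":0.005,"wy":0.055,"wz":0.006},{"tx":0.089,"ty":-0.008,"tz":-0.022,"wx":0,"wy":0.028,"wz":0},{"tx":0.09,"ty":-0.008,"tz":-0.016,"wx":0,"wy":0.028,"wz":0},{"tx":0.09,"ty":-0.008,"tz":-0.012,"wx":0,"wy":0.028,"wz":0}]}}

```text
time: 13.85
tool_pos: [0.5259, 0.2247, 0.4982]
tool_rot: [-179.7, 12.5, 75.7]
wrist_force: [-0.5, 0.5, 0.5]
finger_gap: 0.0561
gripper_force: 0.0
```

```bash
python3 - <<'E'
from h import *
print(grasp(),r.sense()['tool_rot'])
im=cv2.cvtColor(r.camera("side"),cv2.COLOR_RGB2BGR); cv2.imwrite("pics/s6.png",cv2.resize(im[110:330,130:400],None,fx=2.7,fy=2.7,interpolation=3))
plan([((.5425,.338,.27),tool(76),7)])
E
```

```text
[0.5152 0.1872 0.3224] [-179.6511   12.5132   75.723 ]
[{"tx": 0.068, "ty": -0.006, "tz": 0.011, "wx": -0.001, "wy": 0.02, "wz": -0.0}, {"tx": 0.068, "ty": -0.007, "tz": 0.014, "wx": -0.0, "wy": 0.019, "wz": -0.001}, {"tx": 0.067, "ty": -0.006, "tz": 0.016, "wx": -0.001, "wy": 0.02, "wz": 0.0}, {"tx": 0.067, "ty": -0.007, "tz": 0.019, "wx": -0.001, "wy": 0.019, "wz": -0.0}, {"tx": 0.066, "ty": -0.006, "tz": 0.022, "wx": -0.0, "wy": 0.02, "wz": -0.001}, {"tx": 0.065, "ty": -0.006, "tz": 0.025, "wx": -0.001, "wy": 0.019, "wz": 0.0}, {"tx": 0.065, "ty": -0.007, "tz": 0.027, "wx": -0.001, "wy": 0.02, "wz": -0.0}]
7 end grasp [0.5425 0.3381 0.2699]
```

View pics/s6.png

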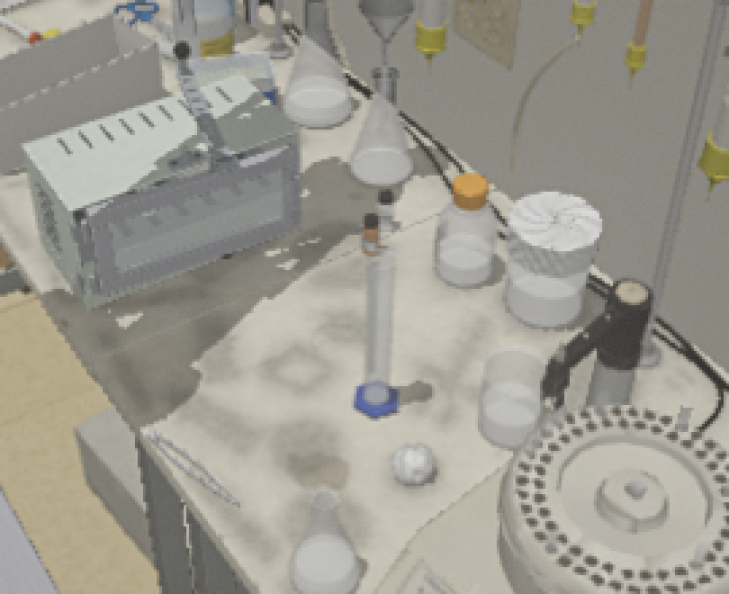

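Crop s6 shows the cylinder standing upright (foot (377,400), mouth (380,258)), well clear of the door, with nothing else disturbed. Now the knob.

Call:
{"api": "play_rows", "payload": {"series": [{"tx":0.068,"ty":-0.006,"tz":0.011,"wx":0,"wy":0.02,"wz":0},{"tx":0.068,"ty":-0.007,"tz":0.014,"wx":-0.001,"wy":0.019,"wz":0},{"tx":0.067,"ty":-0.006,"tz":0.016,"wx":-0.001,"wy":0.02,"wz":0},{"tx":0.067,"ty":-0.007,"tz":0.019,"wx":-0.001,"wy":0.019,"wz":0},{"tx":0.066,"ty":-0.006,"tz":0.022,"wx":0,"wy":0.02,"wz":0},{"tx":0.065,"ty":-0.006,"tz":0.025,"wx":-0.001,"wy":0.02,"wz":0},{"tx":0.065,"ty":-0.007,"tz":0.027,"wx":0,"wy":0.02,"wz":0},{"tx":0,"ty":0,"tz":0,"wx":0,"wy":0,"wz":0}]}}

```text
time: 14.9
tool_pos: [0.5429, 0.3356, 0.4483]
tool_rot: [-179.9, 0.2, 75.7]
wrist_force: [-0.1, -0.7, -0.0]
finger_gap: 0.0563
gripper_force: 0.0
```

```bash
python3 - <<'E'
from h import *
print(grasp(),r.sense()['tool_rot'])
im=cv2.cvtColor(r.camera("side"),cv2.COLOR_RGB2HSV)
c=proj("side",[.5425,.338,.19])[0];print("pred",c)
x,y=int(c[0])-14,int(c[1])-14
m=cv2.inRange(im[y:y+28,x:x+28],(0,0,0),(180,255,55)); k,l,s,cc=cv2.connectedComponentsWithStats(m)
print([(cc[i]+[x,y],s[i,2:]) for i in range(1,k) if s[i,4]>6])
a=cv2.cvtColor(cv2.imread('pics/top0.png'),cv2.COLOR_BGR2HSV)[168:192,118:142]
m=cv2.inRange(a,(0,0,0),(180,255,60)); k,l,s,cc=cv2.connectedComponentsWithStats(m)
t=[(cc[i]+[118,168],s[i,2:]) for i in range(1,k) if s[i,4]>6]; print(t,onz("top",t[0][0],.19))
plan([((.5425,.338,.190),tool(76),5)])
E
```

```text
[0.5425 0.335  0.2683] [-179.9149    0.2188   75.7022]
pred [196.9789 127.9803]
[]
[(array([130.4667, 179.6333]), array([11,  8, 60], dtype=int32))] [0.5401 0.336  0.19  ]
[{"tx": 0.003, "ty": -0.001, "tz": 0.063, "wx": -0.0, "wy": 0.001, "wz": -0.001}, {"tx": 0.002, "ty": -0.001, "tz": 0.063, "wx": -0.0, "wy": 0.0, "wz": -0.0}, {"tx": 0.002, "ty": -0.001, "tz": 0.063, "wx": -0.0, "wy": 0.001, "wz": -0.001}, {"tx": 0.003, "ty": -0.0, "tz": 0.063, "wx": -0.0, "wy": 0.0, "wz": -0.001}, {"tx": 0.002, "ty": -0.001, "tz": 0.063, "wx": -0.0, "wy": 0.001, "wz": -0.001}]
5 end grasp [0.5425 0.3381 0.1901]
```

Call:
{"api": "play_rows", "payload": {"series": [{"tx":0.003,"ty":0,"tz":0.063,"wx":0,"wy":0.001,"wz":0},{"tx":0.002,"ty":0,"tz":0.063,"wx":0,"wy":0,"wz":0},{"tx":0.002,"ty":0,"tz":0.063,"wx":0,"wy":0.001,"wz":0},{"tx":0.002,"ty":0,"tz":0.063,"wx":0,"wy":0,"wz":0},{"tx":0,"ty":0,"tz":0.058,"wx":0,"wy":0,"wz":0},{"tx":0,"ty":0,"tz":0,"wx":0,"wy":0,"wz":0}]}}

```text
time: 15.7
tool_pos: [0.5432, 0.3366, 0.3701]
tool_rot: [-179.9, 0.1, 75.6]
wrist_force: [0.5, -0.6, 0.3]
finger_gap: 0.0562
gripper_force: 0.0
```

Call:
{"api": "play_rows", "payload": {"series": [{"tx":0,"ty":0,"tz":0,"wx":0,"wy":0,"wz":0},{"tx":0,"ty":0,"tz":0,"wx":0,"wy":0,"wz":0},{"tx":0,"ty":0,"tz":0,"wx":0,"wy":0,"wz":0},{"tx":0,"ty":0,"tz":0,"wx":0,"wy":0,"wz":0},{"tx":0,"ty":0,"tz":0,"wx":0,"wy":0,"wz":0},{"tx":0,"ty":0,"tz":0,"wx":0,"wy":0,"wz":0}], "fingers": 10}}

```text
time: 16.45
tool_pos: [0.5435, 0.3368, 0.372]
tool_rot: [180.0, -0.0, 75.6]
wrist_force: [0.4, 0.4, 0.5]
finger_gap: 0.0194
gripper_force: 30.0
```

```bash
python3 - <<'E'
from h import *
print(grasp(),r.sense()['tool_rot'],r.sense()['wrist_force'])
H=np.array([.3336,.1654]);off=np.radians(-.84)
piv=lambda t:H+.16*np.array([np.cos(-t+off),np.sin(-t+off)])
print("pivot0",piv(.05),np.linalg.norm(grasp()[:2]-piv(.05)))
peg=np.array([.4640,.1860])
from scipy.optimize import brentq
t=brentq(lambda t:np.linalg.norm(peg-piv(t))-.147,.5,1.2);u=(peg-piv(t))/.147
print("final",t,piv(t),np.degrees(np.arctan2(u[1],u[0])),"knob",piv(t)+.19*u)
E
```

```text
[0.5435 0.3368 0.192 ] [179.9954  -0.006   75.6479] [0.3912 0.3858 0.4606]
pivot0 [0.4933 0.1551] 0.18860643890918063
final 0.8677250310423453 [0.4352 0.0418] 78.72136899048499 knob [0.4724 0.2282]
```

```bash
cat > stay.py <<'E'
from h import *
H=np.array([.3336,.1654]);off=np.radians(-.84)
def pose(t,hd,phi,pv=None):
    P=H+.16*np.array([np.cos(off-t),np.sin(off-t)]) if pv is None else np.array(pv)
    u=np.array([np.cos(np.radians(hd)),np.sin(np.radians(hd))]); rr=.19*np.cos(phi)-.032*np.sin(phi)
    return np.r_[P+rr*u,.1585+.19*np.sin(phi)+.032*np.cos(phi)+.001],tool(hd,np.degrees(phi))
E
python3 - <<'E'
from stay import *
g=grasp(); e=g-pose(.05,75.65,0)[0]; print(e)
W=[]
for i in range(1,4): p,R=pose(.05,75.65,.21*i/3); W.append((p+e*[1,1,0],R,1))
for i in range(1,17):
    f=i/16; p,R=pose(.05+.818*f,75.65+3.07*f,.21); W.append((p+e*[1,1,0]*(1-f),R,1))
plan(W)
E
```

```text
[ 0.0032 -0.0023  0.0005]
[{"tx": -0.061, "ty": 0.0, "tz": -0.049, "wx": 0.0, "wy": 0.044, "wz": -0.0}, {"tx": -0.061, "ty": 0.0, "tz": -0.051, "wx": 0.0, "wy": 0.045, "wz": -0.0}, {"tx": -0.061, "ty": 0.0, "tz": -0.051, "wx": 0.0, "wy": 0.045, "wz": -0.0}, {"tx": -0.032, "ty": 0.002, "tz": -0.007, "wx": 0.0, "wy": -0.0, "wz": -0.002}, {"tx": -0.031, "ty": 0.001, "tz": -0.007, "wx": 0.001, "wy": -0.0, "wz": -0.002}, {"tx": -0.032, "ty": -0.001, "tz": -0.007, "wx": 0.0, "wy": -0.0, "wz": -0.002}, {"tx": -0.031, "ty": -0.003, "tz": -0.006, "wx": 0.001, "wy": -0.0, "wz": -0.002}, {"tx": -0.032, "ty": -0.005, "tz": -0.007, "wx": 0.0, "wy": -0.0, "wz": -0.002}, {"tx": -0.031, "ty": -0.006, "tz": -0.007, "wx": 0.001, "wy": -0.0, "wz": -0.003}, {"tx": -0.032, "ty": -0.008, "tz": -0.006, "wx": 0.0, "wy": -0.0, "wz": -0.002}]
[{"tx": -0.03, "ty": -0.01, "tz": -0.007, "wx": 0.001, "wy": -0.0, "wz": -0.002}, {"tx": -0.031, "ty": -0.012, "tz": -0.007, "wx": 0.0, "wy": -0.0, "wz": -0.002}, {"tx": -0.03, "ty": -0.013, "tz": -0.006, "wx": 0.001, "wy": -0.0, "wz": -0.002}, {"tx": -0.029, "ty": -0.015, "tz": -0.006, "wx": -0.0, "wy": -0.0, "wz": -0.002}, {"tx": -0.029, "ty": -0.017, "tz": -0.006, "wx": 0.0, "wy": -0.0, "wz": -0.002}, {"tx": -0.027, "ty": -0.018, "tz": -0.006, "wx": 0.001, "wy": -0.0, "wz": -0.002}, {"tx": -0.027, "ty": -0.02, "tz": -0.006, "wx": 0.0, "wy": -0.0, "wz": -0.002}, {"tx": -0.026, "ty": -0.022, "tz": -0.006, "wx": 0.001, "wy": -0.0, "wz": -0.002}, {"tx": -0.025, "ty": -0.022, "tz": -0.005, "wx": 0.0, "wy": -0.0, "wz": -0.002}]
19 end grasp [0.4704 0.2176 0.2305]
```

Call:
{"api": "play_rows", "payload": {"series": [{"tx":-0.061,"ty":0,"tz":-0.049,"wx":0,"wy":0.044,"wz":0},{"tx":-0.061,"ty":0,"tz":-0.051,"wx":0,"wy":0.045,"wz":0},{"tx":-0.061,"ty":0,"tz":-0.051,"wx":0,"wy":0.045,"wz":0},{"tx":-0.032,"ty":0.002,"tz":-0.007,"wx":0,"wy":0,"wz":-0.002},{"tx":-0.031,"ty":0.001,"tz":-0.007,"wx":0,"wy":0,"wz":-0.002},{"tx":-0.032,"ty":-0.001,"tz":-0.007,"wx":0,"wy":0,"wz":-0.002},{"tx":-0.031,"ty":-0.003,"tz":-0.006,"wx":0.001,"wy":0,"wz":-0.002},{"tx":-0.032,"ty":-0.005,"tz":-0.007,"wx":0,"wy":0,"wz":-0.002},{"tx":-0.031,"ty":-0.006,"tz":-0.007,"wx":0.001,"wy":0,"wz":-0.003},{"tx":-0.032,"ty":-0.008,"tz":-0.006,"wx":0,"wy":0,"wz":-0.002}]}}

```text
time: 17.7
tool_pos: [0.5129, 0.2359, 0.4062]
tool_rot: [179.9, -12.0, 77.0]
wrist_force: [-0.2, 0.9, -0.3]
finger_gap: 0.019
gripper_force: 30.0
```

Call:
{"api": "play_rows", "payload": {"series": [{"tx":-0.03,"ty":-0.01,"tz":-0.007,"wx":0.001,"wy":0,"wz":-0.002},{"tx":-0.031,"ty":-0.012,"tz":-0.007,"wx":0,"wy":0,"wz":-0.002},{"tx":-0.03,"ty":-0.013,"tz":-0.006,"wx":0.001,"wy":0,"wz":-0.002},{"tx":-0.029,"ty":-0.015,"tz":-0.006,"wx":0,"wy":0,"wz":-0.002},{"tx":-0.029,"ty":-0.017,"tz":-0.006,"wx":0,"wy":0,"wz":-0.002},{"tx":-0.027,"ty":-0.018,"tz":-0.006,"wx":0.001,"wy":0,"wz":-0.002},{"tx":-0.027,"ty":-0.02,"tz":-0.006,"wx":0,"wy":0,"wz":-0.002},{"tx":-0.026,"ty":-0.022,"tz":-0.006,"wx":0.001,"wy":0,"wz":-0.002},{"tx":-0.025,"ty":-0.022,"tz":-0.005,"wx":0,"wy":0,"wz":-0.002},{"tx":0,"ty":0,"tz":0,"wx":0,"wy":0,"wz":0}]}}

```text
time: 18.95
tool_pos: [0.4621, 0.18, 0.4062]
tool_rot: [180.0, -11.9, 78.7]
wrist_force: [-0.7, -1.5, 0.3]
finger_gap: 0.019
gripper_force: 30.0
```

```bash
python3 - <<'E'
from stay import *
print(grasp(),r.sense()['tool_rot'],r.sense()['wrist_force'],r.sense()['finger_gap'])
a=cv2.cvtColor(r.camera("top"),cv2.COLOR_RGB2BGR)[150:280,120:290];b=cv2.cvtColor(r.camera("side"),cv2.COLOR_RGB2BGR)[110:240,130:300]
f=lambda x:cv2.resize(x,None,fx=3.5,fy=3.5,interpolation=3)[:455,:595]
z=np.hstack([cv2.resize(a,(400,300),interpolation=3),cv2.resize(b,(400,300),interpolation=3)])
A=cv2.resize(a[20:110,50:170],(800,600),interpolation=3)
B=cv2.resize(b[0:90,0:120],(800,600),interpolation=3)
cv2.imwrite("pics/c7.png",np.vstack([cv2.resize(A,(400,300)),cv2.resize(B,(400,300))])); cv2.imwrite("pics/top7.png",a);cv2.imwrite("pics/side7.png",b)
E
```

```text
[0.4696 0.2164 0.2301] [179.963  -11.9316  78.6733] [-0.7405 -1.4767  0.3131] 0.01901767591016661
```

View pics/c7.png

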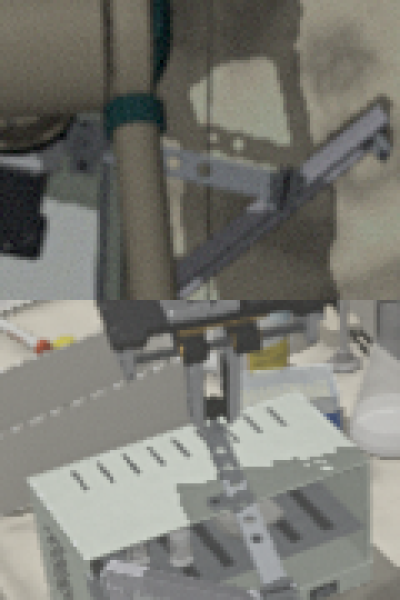

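In c7 the door is open about 50°. The top panel shows the pivot at (285,183) and the door's free edge at (385,105). In the side panel the bar runs from the knob (213,410) to the pivot (272,585), with its holes lined up over the peg plate at (225,495). I'll lower it in stages.

```bash
cat >> stay.py <<'E'
def lower(peg,hd,phis):
    u=np.array([np.cos(np.radians(hd)),np.sin(np.radians(hd))]); pv=np.array(peg)-.147*u
    plan([(*pose(0,hd,f,pv),1) for f in phis])
E
python3 - <<'E'
from stay import *
lower((.465,.1863),78.7,[.18,.15,.12,.10,.08,.06,.04,.02,0])
E
```

```text
[{"tx": 0.029, "ty": 0.004, "tz": 0.023, "wx": 0.001, "wy": -0.018, "wz": -0.0}, {"tx": 0.025, "ty": 0.0, "tz": 0.023, "wx": -0.0, "wy": -0.019, "wz": -0.0}, {"tx": 0.025, "ty": 0.0, "tz": 0.023, "wx": -0.0, "wy": -0.019, "wz": -0.0}, {"tx": 0.017, "ty": 0.0, "tz": 0.015, "wx": -0.0, "wy": -0.013, "wz": -0.0}, {"tx": 0.017, "ty": 0.0, "tz": 0.016, "wx": -0.0, "wy": -0.013, "wz": -0.0}, {"tx": 0.017, "ty": 0.0, "tz": 0.015, "wx": -0.0, "wy": -0.013, "wz": -0.0}, {"tx": 0.017, "ty": 0.0, "tz": 0.015, "wx": -0.0, "wy": -0.012, "wz": -0.0}, {"tx": 0.016, "ty": 0.0, "tz": 0.016, "wx": -0.0, "wy": -0.013, "wz": -0.0}, {"tx": 0.017, "ty": 0.0, "tz": 0.015, "wx": -0.0, "wy": -0.013, "wz": -0.0}]
9 end grasp [0.4732 0.2284 0.1915]
```

Call:
{"api": "play_rows", "payload": {"series": [{"tx":0.029,"ty":0.004,"tz":0.023,"wx":0,"wy":-0.018,"wz":0},{"tx":0.025,"ty":0,"tz":0.023,"wx":0,"wy":-0.019,"wz":0},{"tx":0.025,"ty":0,"tz":0.023,"wx":0,"wy":-0.019,"wz":0},{"tx":0.017,"ty":0,"tz":0.015,"wx":0,"wy":-0.013,"wz":0},{"tx":0.017,"ty":0,"tz":0.016,"wx":0,"wy":-0.013,"wz":0},{"tx":0,"ty":0,"tz":0,"wx":0,"wy":0,"wz":0}]}}

```text
time: 19.8
tool_pos: [0.4701, 0.2123, 0.3859]
tool_rot: [180.0, -4.6, 78.7]
wrist_force: [0.6, 0.1, -2.0]
finger_gap: 0.0195
gripper_force: 30.0
```

```bash
python3 - <<'E'
from stay import *
s=r.sense();print(grasp(),s['tool_rot'],s['wrist_force'])
lower((.465,.1863),78.7,[.065,.05,.035])
E
```

```text
[0.473  0.2266 0.2064] [179.9753  -4.6392  78.7197] [ 0.572   0.1341 -1.9659]
[{"tx": 0.008, "ty": 0.0, "tz": 0.011, "wx": 0.0, "wy": -0.01, "wz": 0.0}, {"tx": 0.013, "ty": 0.0, "tz": 0.011, "wx": 0.0, "wy": -0.01, "wz": 0.0}, {"tx": 0.013, "ty": 0.0, "tz": 0.012, "wx": 0.0, "wy": -0.009, "wz": 0.0}]
3 end grasp [0.4732 0.2274 0.198 ]
```

Call:
{"api": "play_rows", "payload": {"series": [{"tx":0.011,"ty":0,"tz":0.011,"wx":0,"wy":-0.01,"wz":0},{"tx":0.012,"ty":0,"tz":0.011,"wx":0,"wy":-0.01,"wz":0},{"tx":0.012,"ty":0,"tz":0.012,"wx":0,"wy":-0.009,"wz":0},{"tx":0,"ty":0,"tz":0,"wx":0,"wy":0,"wz":0}]}}

```text
time: 20.3
tool_pos: [0.4721, 0.2211, 0.378]
tool_rot: [179.9, -2.0, 78.7]
wrist_force: [-0.6, 1.0, -2.1]
finger_gap: 0.0196
gripper_force: 30.0
```

```bash
python3 - <<'E'
from stay import *
s=r.sense();print(grasp(),s['tool_rot'],s['wrist_force'])
lower((.465,.1863),78.7,[.022,.01,0])
E
```

```text
[0.4736 0.2273 0.1982] [179.9329  -2.0319  78.6921] [-0.6223  1.0063 -2.1037]
[{"tx": 0.011, "ty": -0.001, "tz": 0.01, "wx": 0.001, "wy": -0.009, "wz": -0.0}, {"tx": 0.01, "ty": 0.0, "tz": 0.009, "wx": -0.0, "wy": -0.007, "wz": -0.0}, {"tx": 0.008, "ty": 0.0, "tz": 0.008, "wx": -0.0, "wy": -0.007, "wz": -0.0}]
3 end grasp [0.4732 0.2283 0.1915]
```

Call:
{"api": "play_rows", "payload": {"series": [{"tx":0.011,"ty":0,"tz":0.01,"wx":0,"wy":-0.009,"wz":0},{"tx":0.01,"ty":0,"tz":0.009,"wx":0,"wy":-0.007,"wz":0},{"tx":0.008,"ty":0,"tz":0.008,"wx":0,"wy":-0.007,"wz":0},{"tx":0,"ty":0,"tz":0,"wx":0,"wy":0,"wz":0}]}}

```text
time: 20.8
tool_pos: [0.4736, 0.2283, 0.3717]
tool_rot: [179.9, 0.0, 78.7]
wrist_force: [1.0, 1.0, 0.9]
finger_gap: 0.0192
gripper_force: 30.0
```

Level, at the expected height, with almost no force. I'll probe sideways gently (3 mm each way along the bar) to confirm the hole is on the peg, then release.

Call:
{"api": "play_rows", "payload": {"series": [{"tx":0.016,"ty":0,"tz":0,"wx":0,"wy":0,"wz":0},{"tx":0,"ty":0,"tz":0,"wx":0,"wy":0,"wz":0}]}}

```text
time: 21.05
tool_pos: [0.4736, 0.2308, 0.3713]
tool_rot: [-180.0, 0.3, 78.7]
wrist_force: [-2.7, -5.0, 0.1]
finger_gap: 0.0193
gripper_force: 30.0
```

Call:
{"api": "play_rows", "payload": {"series": [{"tx":-0.016,"ty":0,"tz":0,"wx":0,"wy":0,"wz":0},{"tx":0,"ty":0,"tz":0,"wx":0,"wy":0,"wz":0}]}}

```text
time: 21.3
tool_pos: [0.4736, 0.228, 0.372]
tool_rot: [179.9, -0.0, 78.6]
wrist_force: [0.7, -0.5, 0.7]
finger_gap: 0.0198
gripper_force: 30.0
```

Call:
{"api": "play_rows", "payload": {"series": [{"tx":0,"ty":0,"tz":0,"wx":0,"wy":0,"wz":0},{"tx":0,"ty":0,"tz":0,"wx":0,"wy":0,"wz":0},{"tx":0,"ty":0,"tz":0,"wx":0,"wy":0,"wz":0},{"tx":0,"ty":0,"tz":0,"wx":0,"wy":0,"wz":0},{"tx":0,"ty":0,"tz":-0.06,"wx":0,"wy":0,"wz":0},{"tx":0,"ty":0,"tz":-0.1,"wx":0,"wy":0,"wz":0},{"tx":0,"ty":0,"tz":-0.2,"wx":0,"wy":0,"wz":0},{"tx":0,"ty":0,"tz":-0.2,"wx":0,"wy":0,"wz":0}], "fingers": 60}}

```text
time: 22.3
tool_pos: [0.473, 0.2281, 0.5142]
tool_rot: [179.9, -0.0, 78.7]
wrist_force: [0.9, -0.5, -0.5]
finger_gap: 0.0599
gripper_force: 0.0
```

Call:
{"api": "play_rows", "payload": {"series": [{"tx":0.2,"ty":-0.1,"tz":0,"wx":0,"wy":0,"wz":0},{"tx":0.2,"ty":-0.2,"tz":0,"wx":0,"wy":0,"wz":0},{"tx":0.2,"ty":-0.2,"tz":0,"wx":0,"wy":0,"wz":0},{"tx":0.2,"ty":-0.2,"tz":0,"wx":0,"wy":0,"wz":0},{"tx":0.2,"ty":-0.1,"tz":0,"wx":0,"wy":0,"wz":0},{"tx":0.1,"ty":0,"tz":0,"wx":0,"wy":0,"wz":0},{"tx":0,"ty":0,"tz":0,"wx":0,"wy":0,"wz":0}]}}

```text
time: 23.18
tool_pos: [0.3446, 0.5181, 0.5115]
tool_rot: [179.9, 0.0, 78.8]
wrist_force: [-0.2, -0.4, 0.4]
finger_gap: 0.0599
gripper_force: 0.0
```

```bash
python3 - <<'E'
from h import *
print(grasp())
a=cv2.cvtColor(r.camera("top"),cv2.COLOR_RGB2BGR);b=cv2.cvtColor(r.camera("side"),cv2.COLOR_RGB2BGR)
A=cv2.resize(a[145:285,120:330],(480,320),interpolation=3);B=cv2.resize(b[130:230,130:250],(320,267),interpolation=3)
z=np.zeros((600,800,3),np.uint8); z[:320,:480]=A; z[:267,480:]=B; z[320:,:420]=cv2.resize(b[110:330,130:400],(420,280)); z[320:,420:]=cv2.resize(a[165:225,155:235],(380,280),interpolation=3)
cv2.imwrite("pics/f9.png",z)
E
```

```text
[0.3449 0.518  0.3315]
```

View pics/f9.png

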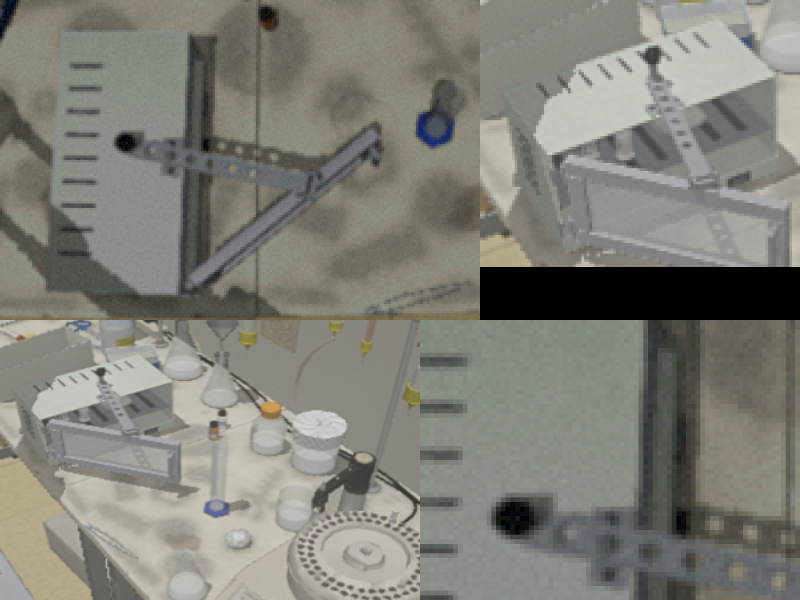

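The final views show the second hole from the knob filled by the peg over its plate, at (608,540) in the zoom. The first hole, at (568,533), is clear. The stay lies flat, the door is open about 50°, and the cylinder stands clear of it. The arm is away from everything.

```bash
python3 -c "
from plant import r
print(r.finish_job())"
```

```text
the job is handed in; nothing more can be done
None
```

I stood the cylinder upright clear of the door's swing, opened the door about 50° and dropped the stay's second hole from the knob over the peg, then handed the job in at about 23 s; the final pictures show the stay flat and nothing else knocked over.

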